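Hold the griddle's gas valve on its third click with the safety key

ROBOT

A 7-joint arm with a two-finger parallel gripper is mounted at the origin on the work surface. World frame = base frame: x ahead of the robot, y to its left, z up, the work surface at z = 0. Lengths are in mm, angles in rad, forces in N, time in s.
With the tool pointing down it reaches from about 400 to 875 mm from the base axis. Payload 6.5 kg.
Tool frame: the origin (TCP) lies at the very end of the fingers, on their centre line; the grasp point (between the pads) lies 19 mm behind it; z points along the fingers, y is the direction in which the jaws open and shut (so a half turn about z gives the same grasp; the last joint's range is limited). The gripper opens to 88 mm and grips with 3 to 60 N. Pads are 18 mm wide; open, the fingers measure 123 mm over their backs; the gripper's body (75 mm by 187 mm) begins 45 mm behind the grasp point.
Start: joints at [1.103, 0.536, -0.004, 1.538, 0.003, 1.067, -0.071], TCP at [254.194, -598.227, 238.716] pointing down, gripper open.
Joint ranges: [-2.7, 2.7], [-0.37, 2.16], [-1.27, 1.26], [0.24, 2.4], [-1.31, 4.45], [0.19, 1.91], [-2.76, 2.76]. Speed limits (rad/s): [2.39, 2.39, 3.14, 3.14, 3.14, 3.14, 3.14].

INTERFACE

Orientations are given as [roll, pitch, yaw] about the fixed x, y, z axes, in that order (R = Rz(yaw) Ry(pitch) Rx(roll)).
In Python, from plant import monitor, vision, r, models gives the robot as it stands. The module is installed in compiled form; this text tells all that it offers.
- The arm moves only by the tool jog_arm, never from a script. Its argument "series" is a list of rows, each a list of 2 entries, a list of its own where there are three numbers: the shift along the world's x, y, z in cm, then the turn about the world's z in degrees. A call has 1 to 20 rows; each row shifts and turns the pose as measured when the row begins; what a row does not reach is not made up. A row lasts 1/10 s, in which the tool goes at most 50 mm and 8.59 degrees, less where a joint would pass 70% of its speed; a pose out of reach is approached as far as the arm can. A call is refused whole if a number of a shift passes 5 or a number of a turn 8.59, either way. A call with a gripper value outside its range is refused whole. "hand" is the gripper's target within -1 to 1 (fully open at 1, half-way at 0, shut at -1), set as the call begins (left out, the last holds). The fingers move at their own pace and stop on an object; the grip force is fixed at half the most. Time passes only in rows, so rows that do not move let the fingers close. It gives the time, the measured TCP pose, the force and the opening at its end, in the units of the state.
- monitor.observe(): the state, without advancing time (a new reading comes with each control period).
- vision.snapshot(name): name is "scene" or "top"; returns a dict with "image" (384x512x3 uint8, red, green, blue), "vfov" (degrees; the focal length in pixels is half the picture's height over the tangent of half this angle, whatever the lens; pixels are square), "cx", "cy" (the principal point, pixels), "world_from_camera" (4x4, takes a point from camera to world coordinates). Camera axes: x right, y up, looking along -z (the intrinsics and any distortion apply to the point x, -y, -z); pixel columns grow to the right and rows downward; lengths in mm; the calibration is good to about 2 mm. A picture is of the moment at which its call begins. There is no depth.
- r.hand_in(): hands the job in, once; it reports no verdict.
Trained networks look in a picture, given as the dict that the camera call returned (one of the last four; its "shot" number tells which), for a name from the list of things; names that differ only in an ending like _2 or _b are one class to them, and where a whole thing is asked for, a point or a joint stands for the part that bears it (a point fixed in the world has none). Each returns a list of dicts, best first, with "conf" (0 to 1); they miss things now and then, are a little off and sometimes report something else, mostly with a low value. They report only what shows in the picture. A call takes as long as a camera call.
- models.spot_in(name, picture): "position" ([column, row] in pixels, amid what is visible of it).
The state is a dict: "time": time; "joint_pos": joint angles; "dq": joint speeds; "tau": joint torques, N m; "ee_pos": TCP position; "tcp_rot": TCP orientation; "force": force on the tool from outside, world axes, zero at the start; "wrist_torque": the same for the moment, N m; "opening": opening from 0.0 (shut) to 1.0 (fully open).
Only numpy, scipy, OpenCV 4.12 (cv2) and the standard library are available. Lean on these libraries where they do the work, as an engineer would, in place of code of your own. Each camera call takes 0.05 s, during which the arm holds its last target.

TASK

Lift the red-handled safety key out of its wooden stand and seat its square tip fully in the square recess of the gas griddle's dial. With the key, turn the dial clockwise, against its return spring, past the first and second clicks to the third (the three red dots), and hold it there: finish still gripping the seated key with the dial on the third click, because it springs back when let go. Turn the dial only with the key, do not press on the griddle or dial with the gripper, and leave the egg cup, spice tin, spatula and tongs where they are.

Things in the scene. Friction and masses are not known exactly. Their poses are not given: they have to be found in the camera images.
- key_grip (a point): centre of the red handle of the loose safety key: a flat upright bar 56 mm long (this point's x), 16 mm thick (y), 36 mm high (z). Below it on the same centre line is a square steel shank 14 x 14 mm (sides along the point's x and y). The key is 90 mm high, about 90 g, its lower end 72 mm below this point; it stands upright in its stand with 1.5 mm of play each side
- key_tip (a point): middle of the lower end of the key, 72 mm below the centre of its handle, 8 mm above the counter at first; same axes as key_grip. The last 6 mm taper from 14 to 9 mm square
- stand: fixed wooden block 56 x 56 x 36 mm high with a square pocket 28 mm deep that holds the key upright; origin at the centre of its underside on the counter. It may be in any of three places
- dial_socket (a point): centre of the mouth of the dial's recess: a square hole 17 x 17 mm (1.5 mm of play each side of the key), 20 mm deep, sides along this point's x and y, open upward, mouth 102 mm above the counter. The point turns with the dial; its -x axis is the white pointer. The key fits in any quarter turn and turns 0.2 to 0.35 rad in it before it drives the dial
- dial (a joint): angle of the dial, rad: 0 at rest (pointer at the white bar), growing clockwise seen from above; clicks at 0.35 (one white dot), 0.70 (two white dots) and 1.05 (three red dots), and a stop at 1.13. A spring always turns it back to 0, with about 0.1 N m at rest and up to 0.3 N m on the way
- griddle: fixed gas griddle: steel housing 340 (its x) x 300 (y) mm, deck 70 mm high, ribbed plate on its rear part 91 mm high; origin at the centre of its underside. 125 mm from it towards its -x (front, near the robot) is the dial's axis: a black disc 64 mm wide, 8 mm thick, with a white pointer and an aluminium boss 34 mm square, 24 mm high, that holds the recess
- egg_cup_mid (a point): middle of a loose white porcelain egg cup 62 mm high, 50 mm wide, half-way up, z up; to be left alone
- spice_tin_mid (a point): middle of a loose round steel spice tin 78 mm high, 50 mm wide, half-way up, z up; to be left alone
- spatula_mid (a point): point of a loose red silicone spatula lying flat, 260 mm long along its x (from 145 mm behind to 115 mm ahead of this point), up to 58 mm wide, 10 mm high; to be left alone
- tongs_mid (a point): middle of loose steel tongs lying flat, 260 mm long along their x, 60 mm wide, 10 mm high; to be left alone

How it is judged:
By the outcome, as a careful person would: the job done as asked, in the order asked, and still so for the second after the job is handed in, while the arm keeps its last pose, push and grip.
It also fails if it takes over 48 s, if anything falls off the work surface, if the arm or the gripper's body presses on something with over 40 N, if the wrist force passes 120 N, or if a joint passes its speed limit or range.

## Working session

There is one attempt and no reset: what is moved stays moved. The work goes in short steps, Python scripts to look and compute and a tool call to move; the robot and the scene stay as the last step left them, time stands still between calls to the robot, and variables do not carry over. Pictures are saved under pics/ and viewed, and the job is handed in when it is done.

Besides the shell and the picture viewer there is one more tool, called after ">>>" in YAML: its name, and indented under it one key for each argument. jog_arm: Moves the arm, as the interface text tells. Its arguments: {"type":"object","properties":{"series":{"type":"array","items":{"type":"array"}},"hand":{"type":"number"}},"required":["series"]}

```bash
mkdir -p pics
cat > h.py <<'E'
from plant import monitor, vision, r, models
import numpy as np, cv2
def snap(n,f=None):
    p=vision.snapshot(n)
    if f: cv2.imwrite('pics/'+f,cv2.cvtColor(p['image'],cv2.COLOR_RGB2BGR))
    return p
def ray(p,uv):
    f=192/np.tan(np.radians(p['vfov'])/2)
    d=np.array([(uv[0]-p['cx'])/f,-(uv[1]-p['cy'])/f,-1]);T=np.array(p['world_from_camera'])
    return T[:3,3],T[:3,:3]@d
def atz(p,uv,z):
    o,d=ray(p,uv);return o+d*(z-o[2])/d[2]
def proj(p,X):
    f=192/np.tan(np.radians(p['vfov'])/2);T=np.array(p['world_from_camera'])
    c=T[:3,:3].T@(np.array(X)-T[:3,3]);return p['cx']+f*c[0]/-c[2],p['cy']-f*c[1]/-c[2]
E
python3 - <<'E'
from h import *
np.set_printoptions(precision=2,suppress=True)
s=monitor.observe();print(s)
for n in('scene','top'):
    p=snap(n,n+'1.png');print(n,{k:v for k,v in p.items() if k!='image'})
    for k in ['key_grip','key_tip','stand','dial_socket','griddle','egg_cup_mid','spice_tin_mid','spatula_mid','tongs_mid']:
        print(k,[(np.round(d['position'],1),round(d['conf'],2)) for d in models.spot_in(k,p)[:3]])
E
```

```text
{'time': 0.0, 'joint_pos': array([ 1.1 ,  0.54, -0.  ,  1.54,  0.  ,  1.07, -0.07]), 'dq': array([ 0.,  0., -0.,  0.,  0.,  0., -0.]), 'tau': array([ -0.  , -57.1 ,   0.99, -25.16,  -0.06,   0.02,   0.  ]), 'ee_pos': array([ 253.94, -597.68,  237.85]), 'tcp_rot': array([-3.14,  0.  ,  0.4 ]), 'force': array([ 0.13, -0.56, -0.33]), 'wrist_torque': array([ 0.  ,  0.02, -0.01]), 'opening': 0.9972907956368373}
scene {'vfov': 53.45643479142723, 'cx': 258.3990979885784, 'cy': 185.09585447739397, 'world_from_camera': array([[   0.81,   -0.43,    0.4 ,  965.72],
       [   0.59,    0.58,   -0.57, -605.54],
       [   0.01,    0.7 ,    0.72,  995.87],
       [   0.  ,    0.  ,    0.  ,    1.  ]]), 'shot': 1}
key_grip [(array([172.4, 306. ]), 0.59), (array([335.8, 151.3]), 0.25), (array([295.6, 198.1]), 0.16)]
key_tip [(array([171. , 303.5]), 0.82)]
stand [(array([175.7, 314.1]), 0.66), (array([270.3, 169.3]), 0.21)]
dial_socket [(array([270.6, 164.5]), 0.66)]
griddle [(array([293. , 197.4]), 0.55)]
egg_cup_mid [(array([203.3, 262.4]), 0.55)]
spice_tin_mid [(array([235.9, 285.6]), 0.97)]
spatula_mid [(array([129.9, 253.5]), 0.8)]
tongs_mid []
top {'vfov': 51.865338177339765, 'cx': 254.17581765530107, 'cy': 188.31820772880667, 'world_from_camera': array([[  -0.01,    1.  ,   -0.07,  348.43],
       [  -1.  ,   -0.01,   -0.  ,  100.27],
       [  -0.  ,    0.07,    1.  , 1464.39],
       [   0.  ,    0.  ,    0.  ,    1.  ]]), 'shot': 2}
key_grip [(array([382.8, 169.6]), 0.54)]
key_tip [(array([381.7, 168. ]), 0.67)]
stand [(array([382.8, 168.9]), 0.62), (array([373.8, 172.5]), 0.58)]
dial_socket [(array([220. , 193.3]), 0.74)]
griddle [(array([138. , 162.4]), 0.51)]
egg_cup_mid [(array([338.5, 179.2]), 0.6)]
spice_tin_mid [(array([333.9, 145.6]), 0.66)]
spatula_mid [(array([358.5, 240.5]), 0.9)]
tongs_mid [(array([138.7, 165.5]), 0.65), (array([375.3, 173.7]), 0.47)]
```

Run:
```python
import cv2
for n in('scene1','top1'):
    i=cv2.imread(f'pics/{n}.png');cv2.imwrite(f'pics/{n}_b.png',cv2.resize(i,(768,576),interpolation=cv2.INTER_CUBIC))
i=cv2.imread('pics/top1.png')
cv2.imwrite('pics/t_key.png',cv2.resize(i[110:230,300:460],(800,600),interpolation=cv2.INTER_CUBIC))
cv2.imwrite('pics/t_dial.png',cv2.resize(i[140:240,160:280],(720,600),interpolation=cv2.INTER_CUBIC))
i=cv2.imread('pics/scene1.png')
cv2.imwrite('pics/s_key.png',cv2.resize(i[240:360,110:270],(800,600),interpolation=cv2.INTER_CUBIC))
cv2.imwrite('pics/s_dial.png',cv2.resize(i[120:220,210:330],(720,600),interpolation=cv2.INTER_CUBIC))
```

```text
(no output)
```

View pics/scene1_b.png

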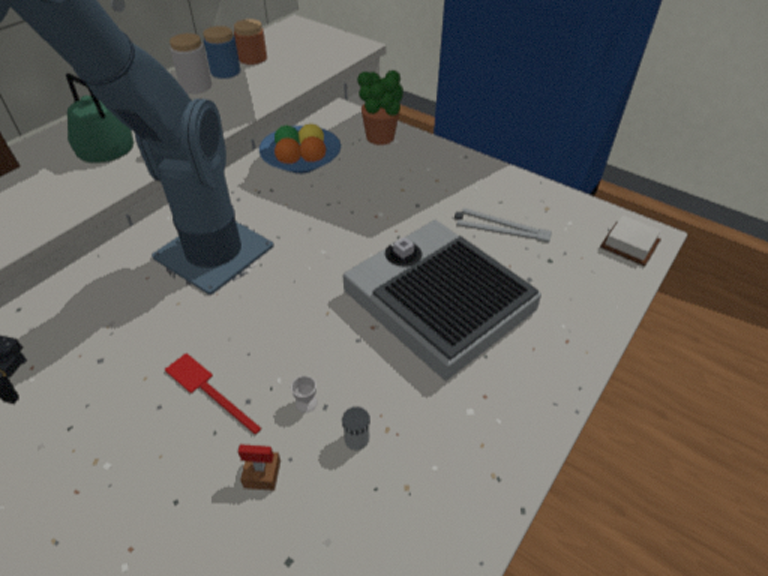

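View pics/top1_b.png

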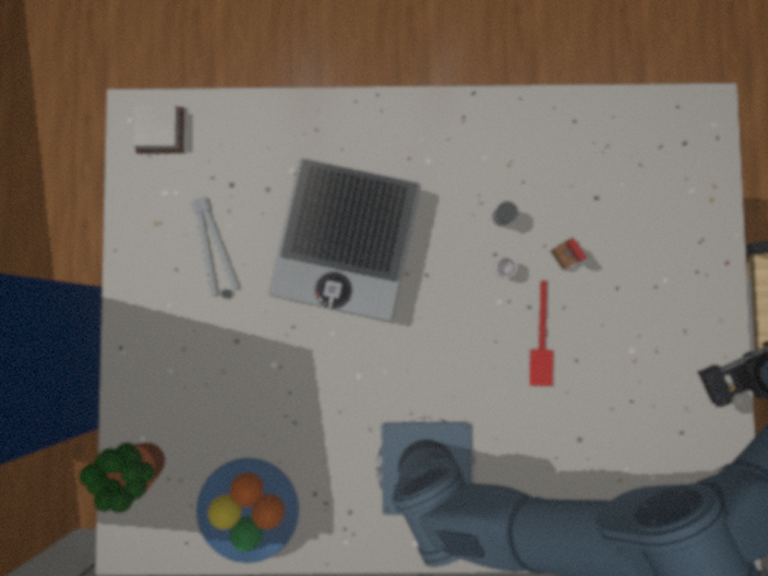

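View pics/t_key.png

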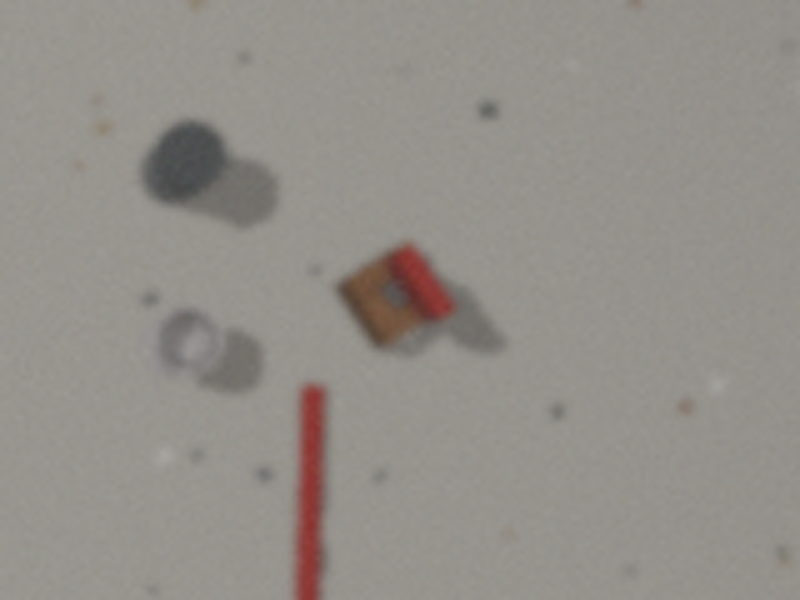

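View pics/t_dial.png

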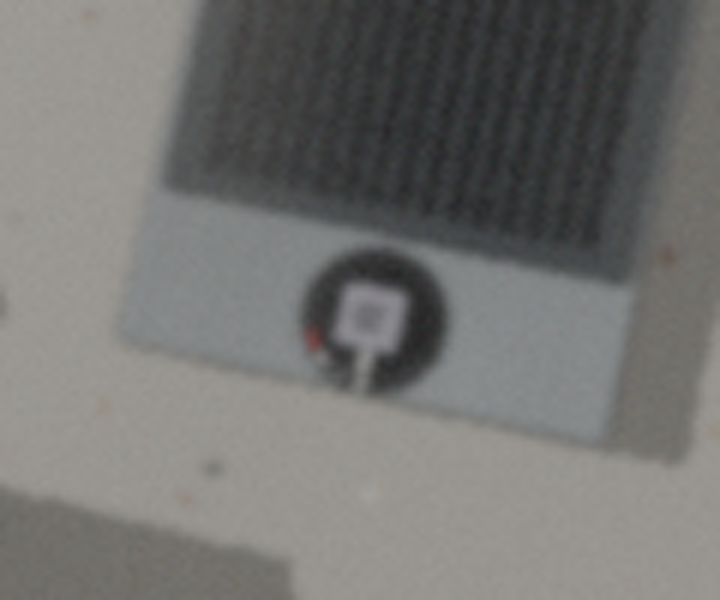

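View pics/s_key.png

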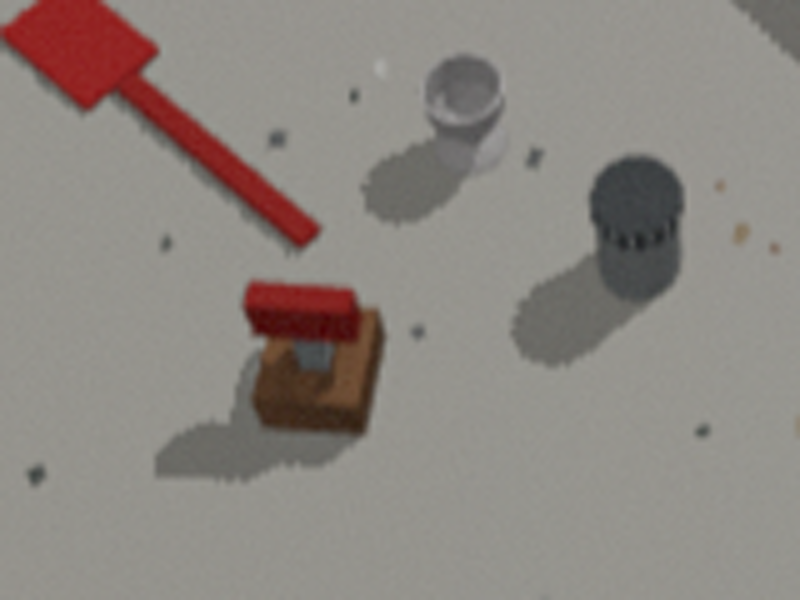

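View pics/s_dial.png

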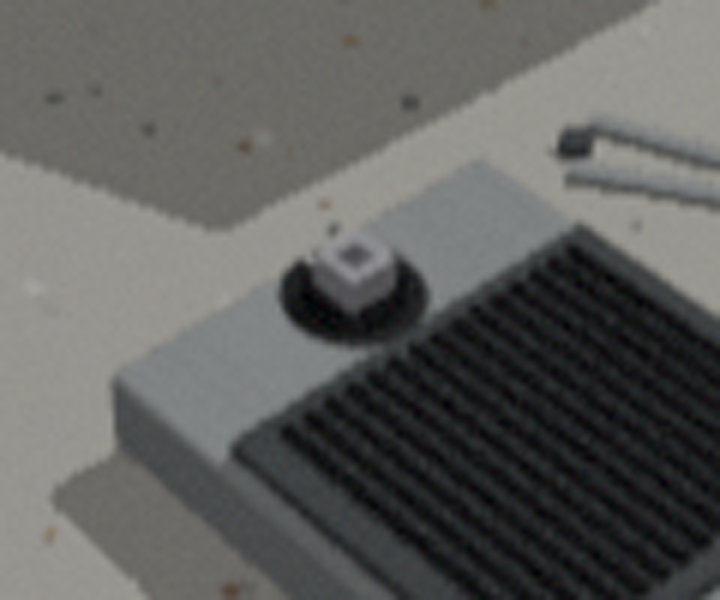

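```bash
cat > fit.py <<'E'
from h import *
from scipy.optimize import minimize
def box(c,yaw,sx,sy,z0,z1):
    R=np.array([[np.cos(yaw),-np.sin(yaw)],[np.sin(yaw),np.cos(yaw)]])
    return np.array([[*(np.array(c)+R@[a*sx/2,b*sy/2]),z] for a in(-1,1) for b in(-1,1) for z in(z0,z1)])
S=8
def sil(p,P,roi):
    x0,y0,x1,y1=roi
    q=np.array([proj(p,X) for X in P]);q=(q-[x0,y0]+0.5)*S-0.5
    m=np.zeros(((y1-y0)*S,(x1-x0)*S),np.float32)
    h=cv2.convexHull(q.astype(np.float32))
    cv2.fillConvexPoly(m,np.round(h*16).astype(np.int32),1.0,shift=4)
    m=cv2.GaussianBlur(m,(0,0),0.8*S)
    return cv2.resize(m,(x1-x0,y1-y0),interpolation=cv2.INTER_AREA)
def fitbox(views,c0,yaws,dims,free_z=False):
    # views: list of (p, roi, softmask)
    def cost(v):
        dz=v[3] if free_z else 0
        t=0
        for p,roi,m in views:
            t+=((sil(p,box(v[:2],v[2],dims[0],dims[1],dims[2]+dz,dims[3]+dz),roi)-m)**2).sum()
        return t
    best=None
    for y in yaws:
        v0=[*c0,y]+([0] if free_z else [])
        sim=np.array([v0]+[np.array(v0)+np.eye(len(v0))[i]*(0.25 if i==2 else 8) for i in range(len(v0))])
        o=minimize(cost,v0,method='Nelder-Mead',options=dict(initial_simplex=sim,xatol=.01,fatol=1e-4,maxiter=600))
        if best is None or o.fun<best.fun:best=o
    return best
def redmask(p,roi):
    x0,y0,x1,y1=roi
    i=p['image'][y0:y1,x0:x1].astype(float)
    r_=(i[...,0]-i[...,1])/(i[...,0]+20); return r_
E
python3 - <<'E'
from fit import *
np.set_printoptions(precision=2,suppress=True,linewidth=150)
t=snap('top');s=snap('scene')
for n,p,uv in(('t',t,(384,168)),('s',s,(171,303))): print(n,atz(p,uv,80))
rt=(365,150,400,185);rs=(150,288,195,322)
mt=redmask(t,rt);ms=redmask(s,rs)
print(mt[8:24,10:30].round(2));
print(ms[5:24:2,5:35:2].round(2))
for k,uv in (('egg',(338.5,179.2)),('tin',(334,145.6))):print(k,atz(t,uv,35))
for uv in ((220,193),):print('dial',atz(t,uv,102))
print('dial s',atz(s,(269.2,162.2),102))
E
```

```text
t [ 510.64 -354.68   80.  ]
s [ 520.67 -353.45   80.  ]
[[0.   0.02 0.02 0.02 0.04 0.08 0.13 0.1  0.05 0.02 0.02 0.02 0.01 0.01 0.01 0.   0.02 0.02 0.02 0.01]
 [0.02 0.03 0.05 0.06 0.14 0.22 0.29 0.25 0.16 0.05 0.02 0.01 0.02 0.01 0.02 0.02 0.03 0.02 0.01 0.01]
 [0.04 0.06 0.11 0.19 0.3  0.43 0.47 0.41 0.27 0.12 0.04 0.02 0.01 0.02 0.02 0.01 0.01 0.02 0.02 0.01]
 [0.07 0.14 0.24 0.34 0.46 0.51 0.52 0.49 0.41 0.25 0.1  0.03 0.02 0.02 0.02 0.02 0.02 0.01 0.02 0.01]
 [0.17 0.22 0.31 0.42 0.47 0.51 0.52 0.52 0.48 0.39 0.21 0.07 0.02 0.01 0.02 0.04 0.02 0.02 0.01 0.01]
 [0.21 0.25 0.3  0.36 0.44 0.47 0.53 0.51 0.54 0.45 0.32 0.13 0.05 0.03 0.01 0.01 0.01 0.02 0.01 0.01]
 [0.23 0.24 0.27 0.34 0.37 0.46 0.47 0.53 0.52 0.52 0.43 0.24 0.09 0.02 0.02 0.02 0.01 0.02 0.02 0.01]
 [0.24 0.22 0.25 0.29 0.37 0.4  0.45 0.51 0.5  0.53 0.48 0.36 0.19 0.06 0.04 0.01 0.02 0.02 0.02 0.01]
 [0.21 0.2  0.18 0.19 0.24 0.34 0.43 0.49 0.51 0.55 0.53 0.45 0.32 0.15 0.04 0.03 0.03 0.01 0.02 0.01]
 [0.21 0.16 0.11 0.08 0.16 0.27 0.37 0.42 0.49 0.55 0.53 0.5  0.44 0.29 0.12 0.04 0.03 0.02 0.03 0.01]
 [0.2  0.15 0.
[... 953 characters left out ...]
0.64  0.67  0.15  0.01]
 [ 0.01  0.01  0.54  0.6   0.64  0.66  0.65  0.66  0.62  0.62  0.63  0.64  0.67  0.34  0.09]
 [ 0.01  0.    0.21  0.62  0.62  0.66  0.6   0.58  0.6   0.63  0.57  0.63  0.6   0.58  0.26]
 [ 0.01  0.01  0.02  0.57  0.53  0.58  0.6   0.59  0.55  0.59  0.58  0.64  0.59  0.51  0.25]
 [ 0.01  0.01  0.02  0.07  0.25  0.39  0.43  0.46  0.5   0.51  0.61  0.58  0.65  0.48  0.26]
 [ 0.01  0.01  0.01  0.01  0.21  0.24  0.27 -0.03 -0.03 -0.02  0.    0.23  0.29  0.25  0.26]
 [ 0.01  0.01  0.02  0.02  0.25  0.25  0.27  0.1  -0.04 -0.03 -0.02  0.24  0.25  0.26  0.26]]
egg [ 476.52 -203.09   35.  ]
tin [ 599.89 -189.55   35.  ]
dial [426.37 221.59 102.  ]
dial s [431.11 217.02 102.  ]
```

Run:
```python
from fit import *
np.set_printoptions(precision=2,suppress=True,linewidth=150)
t=snap('top');s=snap('scene')
rt=(365,150,400,185);rs=(150,284,195,322)
mt=np.clip((redmask(t,rt)-.25)/.2,0,1).astype(np.float32);ms=np.clip((redmask(s,rs)-.27)/.27,0,1).astype(np.float32)
for nm,V in (('t',[(t,rt,mt)]),('s',[(s,rs,ms)]),('both',[(t,rt,mt),(s,rs,ms)])):
    o=fitbox(V,(513,-354),[-.9,-.5,.3,.7],(56,16,62,98));print(nm,o.x,o.fun,mt.sum(),ms.sum())
# straight edges check for distortion: table edges in both images
def show(p,roi,f,z,boxes):
    x0,y0,x1,y1=roi
    i=cv2.cvtColor(p['image'],cv2.COLOR_RGB2BGR)[y0:y1,x0:x1];i=cv2.resize(i,None,fx=z,fy=z,interpolation=cv2.INTER_CUBIC)
    for P in boxes:
        q=((np.array([proj(p,X) for X in P])-[x0,y0]+.5)*z).astype(int)
        for a in range(8):
            for b in (1,2,4):
                if not a&b: cv2.line(i,tuple(map(int,q[a])),tuple(map(int,q[a|b])),(0,255,0),1)
    cv2.imwrite('pics/'+f,i)
v=o.x
B=[box(v[:2],v[2],56,16,62,98),box(v[:2],v[2],56,56,0,36)]
show(t,(345,130,425,190),'o_t.png',10,B);show(s,(130,270,220,337),'o_s.png',8,B)
```

```text
t [ 516.38 -352.08    0.59] 20.396465301513672 85.356514 257.92828
s [ 517.67 -352.49    0.48] 60.50182342529297 85.356514 257.92828
both [ 517.22 -352.43    0.5 ] 81.92957305908203 85.356514 257.92828
```

View pics/o_t.png

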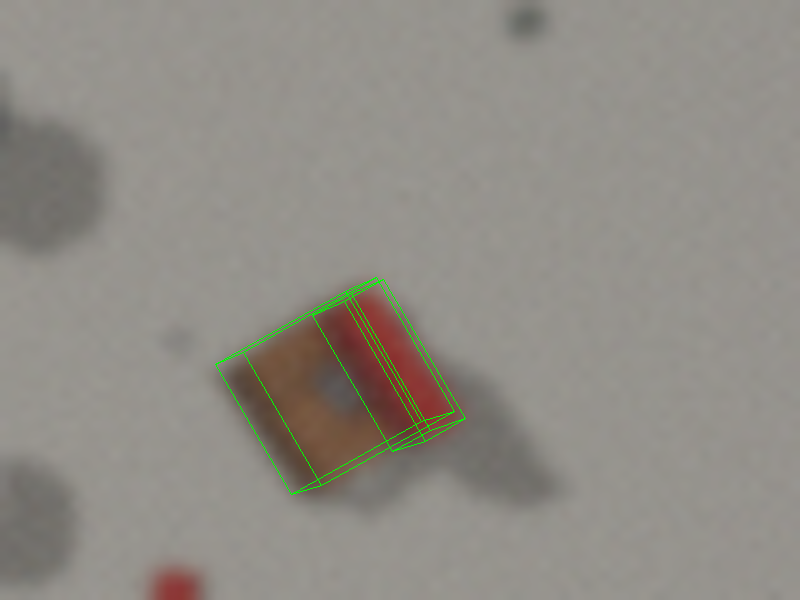

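View pics/o_s.png

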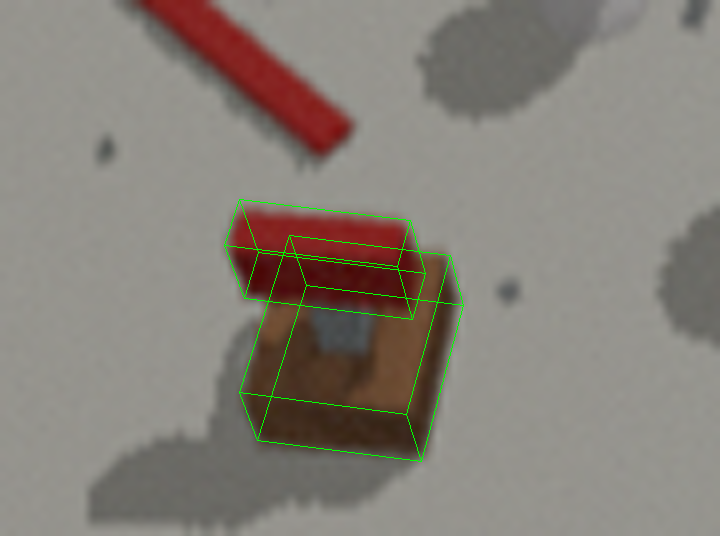

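Run:
```python
from h import *
np.set_printoptions(precision=2,suppress=True,linewidth=150)
t=snap('top');s=snap('scene')
g=lambda p:cv2.GaussianBlur(cv2.cvtColor(p['image'],cv2.COLOR_RGB2GRAY).astype(np.float32),(0,0),1)
def edge(prof):
    d=np.abs(np.diff(prof));i=d.argmax();w=d[max(0,i-2):i+3];return (np.arange(max(0,i-2),i+3)[:len(w)]*w).sum()/w.sum()+.5
G=g(t)
c=np.arange(85,480,15);e=np.array([45+edge(G[45:75,k]) for k in c]);q=np.polyfit(c,e,2);print('top edge',q, e)
rr=np.arange(65,330,15);e=np.array([55+edge(G[k,55:90]) for k in rr]);print('left',np.polyfit(rr,e,2),e)
rr=np.arange(65,150,10);e=np.array([475+edge(G[k,475:510]) for k in rr]);print('right',np.polyfit(rr,e,2),e)
G=g(s)
# right edge from (455,157) to (333,384)
rr=np.arange(165,380,12)
e=[]
for k in rr:
    x=int(455+(k-157)*(333-455)/(384-157));e.append(x-15+edge(G[k,x-15:x+15]))
print('scene right',np.polyfit(rr,e,2),np.array(e)-np.polyval(np.polyfit(rr,e,1),rr))
```

```text
top edge [-0.   -0.01 59.63] [58.78 58.71 58.68 58.57 58.43 58.23 58.19 57.8  57.79 57.7  57.55 57.31 57.22 57.19 57.19 56.71 56.71 56.52 56.24 56.2  55.79 55.8  55.7  55.66
 55.45 55.28 55.27]
left [ 0.   -0.11 77.74] [70.57 70.35 69.74 69.59 69.26 68.67 68.48 68.29 67.65 67.52 67.2  66.56 66.45 65.61 65.6  65.39 63.53 78.27]
right [  0.     0.03 488.96] [491.47 491.56 492.41 492.54 493.47 493.62 494.53 494.66 495.51]
scene right [ -0.    -0.54 542.5 ] [-0.03  0.12 -0.03  0.02 -0.13  0.04 -0.08 -0.   -0.06  0.07 -0.04  0.09  0.08  0.15 -0.08 -0.12  0.05 -0.05]
```

```bash
cat >> fit.py <<'E'
def show(p,roi,f,z,boxes):
    x0,y0,x1,y1=roi
    i=cv2.cvtColor(p['image'],cv2.COLOR_RGB2BGR)[y0:y1,x0:x1];i=cv2.resize(i,None,fx=z,fy=z,interpolation=cv2.INTER_CUBIC)
    for P in boxes:
        q=((np.array([proj(p,X) for X in P])-[x0,y0]+.5)*z).astype(int)
        for a in range(8):
            for b in (1,2,4):
                if not a&b: cv2.line(i,tuple(map(int,q[a])),tuple(map(int,q[a|b])),(0,255,0),1)
    cv2.imwrite('pics/'+f,i)
E
python3 - <<'E'
from fit import *
np.set_printoptions(precision=2,suppress=True,linewidth=150)
t=snap('top');s=snap('scene')
rt=(365,150,400,185);rs=(150,293,195,322)
mt=np.clip((redmask(t,rt)-.25)/.2,0,1).astype(np.float32);ms=np.clip((redmask(s,rs)-.27)/.27,0,1).astype(np.float32)
for nm,V in (('t',[(t,rt,mt)]),('s',[(s,rs,ms)]),('both',[(t,rt,mt),(s,rs,ms)])):
    o=fitbox(V,(513,-354),[-.9,-.5,.3,.7],(56,16,62,98));print(nm,o.x,o.fun,mt.sum(),ms.sum())
v=o.x
B=[box(v[:2],v[2],56,16,62,98),box(v[:2],v[2],56,56,0,36)]
show(t,(345,130,425,190),'o_t2.png',10,B);show(s,(130,270,220,337),'o_s2.png',8,B)
E
```

```text
t [ 516.81 -352.33    0.59] 21.081336975097656 84.13634 227.14398
s [ 517.86 -352.62    0.48] 31.277301788330078 84.13634 227.14398
both [ 517.69 -352.45   -2.64] 53.47544860839844 84.13634 227.14398
```

View pics/o_t2.png

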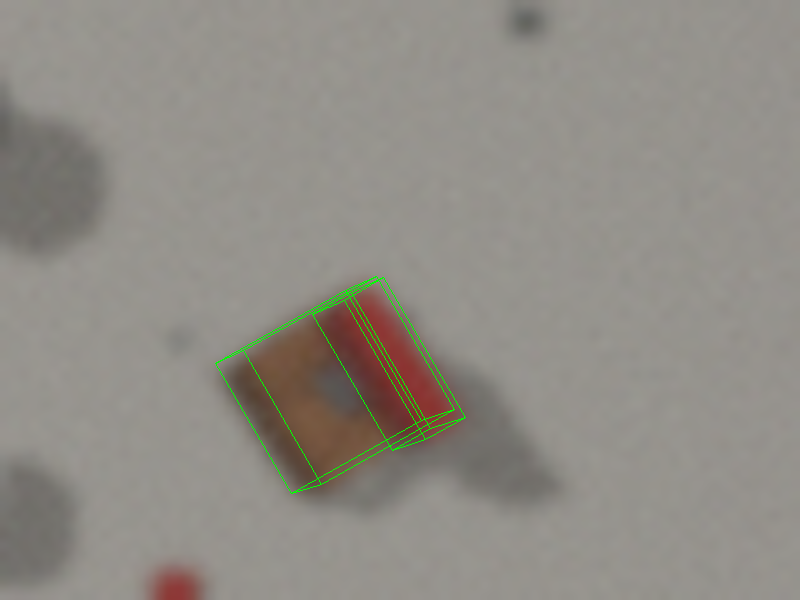

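View pics/o_s2.png

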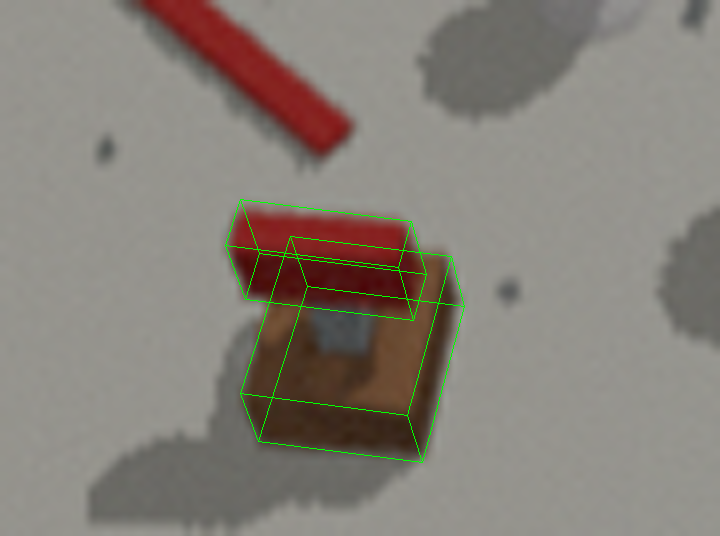

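```bash
cat > f2.py <<'E'
from fit import *
np.set_printoptions(precision=3,suppress=True,linewidth=150)
t=snap('top');s=snap('scene')
rt=(358,148,402,188);rs=(150,291,196,334)
ren=lambda m,lo,hi:np.clip((m-lo)/(hi-lo),0,1).astype(np.float32)
V=[]
for p,roi,lo,hi in((t,rt,.25,.45),(s,rs,.27,.54)):
    m=redmask(p,roi);V.append((p,roi,ren(m,lo,hi),ren(m,.03,.2)))
def cost(v,V,w=(1,1)):
    c=0
    for p,roi,mr,ma in V:
        a=sil(p,box(v[:2],v[4],56,16,62,98),roi);b=np.maximum(a,sil(p,box(v[2:4],v[4],56,56,0,36),roi))
        k=np.abs(proj(p,[v[0],v[1],50])[0]-9999)
        c+=w[0]*((a-mr)**2).sum()+w[1]*((b-ma)**2).sum()
    return c
for n,U in(('t',V[:1]),('s',V[1:]),('b',V)):
  for w in((1,1),(0,1)):
    v0=np.array([517,-352,517,-352,.55])
    sim=np.array([v0]+[v0+np.eye(5)[i]*(.15 if i==4 else 6) for i in range(5)])
    o=minimize(cost,v0,args=(U,w),method='Nelder-Mead',options=dict(initial_simplex=sim,xatol=.01,fatol=1e-4,maxiter=1500));print(n,w,o.x,o.fun)
E
python3 f2.py
```

```text
t (1, 1) [ 515.806 -352.731  517.048 -356.169    0.584] 35.35447692871094
t (0, 1) [ 516.12  -353.965  517.406 -356.044    0.569] 14.17850399017334
s (1, 1) [ 517.957 -352.656  515.619 -352.329    0.544] 79.17816925048828
s (0, 1) [ 518.222 -352.596  515.479 -352.213    0.564] 46.204612731933594
b (1, 1) [ 517.349 -352.679  515.949 -352.932    0.557] 122.13322448730469
b (0, 1) [ 517.54  -352.694  516.006 -353.183    0.566] 67.68556213378906
```

```bash
cat > f3.py <<'E'
from fit import *
np.set_printoptions(precision=3,suppress=True,linewidth=150)
def poly(p,P,roi,hull=True):
    return sil(p,P,roi)
def quad(c,yaw,w,z,off=0):
    b=box(c,yaw,w,w,z,z);return b
def circ(c,r0,zs):
    a=np.linspace(0,2*np.pi,48,endpoint=False)
    return np.array([[c[0]+r0*np.cos(k),c[1]+r0*np.sin(k),z] for k in a for z in zs])
def resid(v,p,roi,I,py=None):
    c=v[:2];yaw=v[2]
    R=np.array([np.cos(yaw),np.sin(yaw)])
    pc=np.array(c)-R*25
    M=[np.ones(I.shape,np.float32)]
    M.append(sil(p,circ(c,32,(70,78)),roi))
    M.append(sil(p,box(pc,yaw,14,4,78,78.5),roi))
    M.append(sil(p,box(c,yaw,34,34,78,102),roi))
    M.append(sil(p,box(c,yaw,34,34,102,102),roi))
    M.append(sil(p,box(c,yaw,17,17,102,102),roi))
    A=np.stack([m.ravel() for m in M],1)
    W=(sil(p,circ(v0,40,(70,100)),roi)>.5).ravel()
    sol,*_=np.linalg.lstsq(A[W],I.ravel()[W],rcond=None)
    return ((A[W]@sol-I.ravel()[W])**2).sum()/W.sum(),sol
v0=np.array([428,219,-.19])
if __name__=='__main__':
    t=snap('top');s=snap('scene')
    D=[]
    for p in(t,s):
        u,w=proj(p,[428,219,90]);roi=(int(u)-22,int(w)-22,int(u)+23,int(w)+23)
        D.append((p,roi,cv2.cvtColor(p['image'],cv2.COLOR_RGB2GRAY)[roi[1]:roi[3],roi[0]:roi[2]].astype(np.float32)))
    for n,U in(('t',D[:1]),('s',D[1:]),('b',D)):
        sim=np.array([v0]+[v0+np.eye(3)[i]*(.15 if i==2 else 6) for i in range(3)])
        o=minimize(lambda v:sum(resid(v,*d)[0] for d in U),v0,method='Nelder-Mead',options=dict(initial_simplex=sim,xatol=.01,fatol=1e-3))
        print(n,o.x,o.fun,[resid(o.x,*d)[1].round() for d in U])
    v=o.x
    R=np.array([np.cos(v[2]),np.sin(v[2])]);gc=v[:2]+R*125
    for d,f in zip(D,('o_td.png','o_sd.png')):
        r0=d[1];show(d[0],(r0[0]-15,r0[1]-15,r0[2]+30,r0[3]+15),f,8,[box(v[:2],v[2],34,34,78,102),box(v[:2],v[2],17,17,102,102),box(gc,v[2],340,300,0,70)])
E
python3 f3.py
```

```text
t [428.845 218.008  -0.194] 151.865612252331 [array([ 74., -24., 188., 102.,  -7., -35.], dtype=float32)]
s [430.533 213.752  -0.262] 860.1195330969267 [array([ 107., -103.,   16.,   78.,   18.,  -30.], dtype=float32)]
b [429.401 216.075  -0.269] 1071.7768435944965 [array([ 75., -25., 195.,  30.,  67., -37.], dtype=float32), array([103., -99.,  27.,  85.,  19., -46.], dtype=float32)]
```

```bash
ls pics
```

```text
o_s.png
o_s2.png
o_sd.png
o_t.png
o_t2.png
o_td.png
s_dial.png
s_key.png
scene1.png
scene1_b.png
t_dial.png
t_key.png
top1.png
top1_b.png
```

View pics/o_td.png

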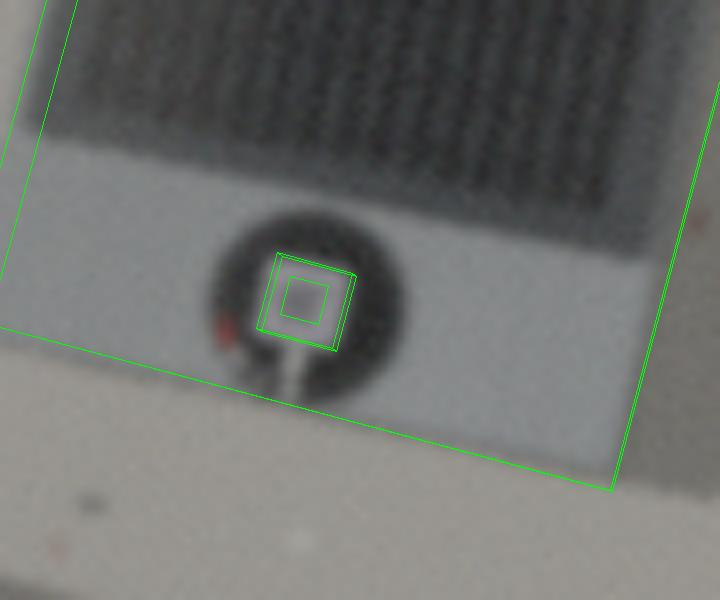

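View pics/o_sd.png

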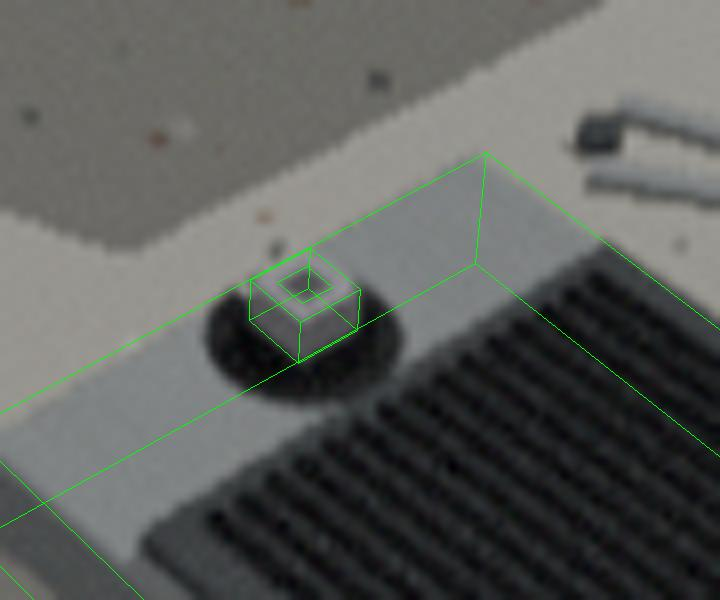

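```bash
sed -i 's/circ(v0,40,(70,100))/circ(v0,WR,WZ)/; s/^v0=/WR=40;WZ=(70,100)\nv0=/' f3.py
cat > f4.py <<'E'
import f3
from f3 import *
t=snap('top');s=snap('scene')
D=[]
for p in(t,s):
    u,w=proj(p,[428,219,90]);roi=(int(u)-22,int(w)-22,int(u)+23,int(w)+23)
    D.append((p,roi,cv2.cvtColor(p['image'],cv2.COLOR_RGB2GRAY)[roi[1]:roi[3],roi[0]:roi[2]].astype(np.float32)))
for wr,wz in((28,(74,102)),(24,(78,102)),(22,(95,105))):
  f3.WR=wr;f3.WZ=wz
  for yw in (-.19,None):
   for n,U in(('t',D[:1]),('s',D[1:]),('b',D)):
    g=(lambda v:[v[0],v[1],yw]) if yw else (lambda v:v)
    a=v0[:2] if yw else v0
    sim=np.array([a]+[a+np.eye(len(a))[i]*(.1 if i==2 else 4) for i in range(len(a))])
    o=minimize(lambda v:sum(resid(g(v),*d)[0] for d in U),a,method='Nelder-Mead',options=dict(initial_simplex=sim,xatol=.01,fatol=1e-3))
    print(wr,n,o.x,round(o.fun,1))
v=[429.,218,-.19]
R=np.array([np.cos(v[2]),np.sin(v[2])]);gc=v[:2]+R*125
for d,f in zip(D,('o_td.png','o_sd.png')):
    r0=d[1];show(d[0],(r0[0]-15,r0[1]-15,r0[2]+30,r0[3]+15),f,8,[box(v[:2],v[2],34,34,78,102),box(v[:2],v[2],17,17,102,102),box(gc,v[2],340,300,0,70)])
E
python3 f4.py
```

```text
28 t [428.708 218.432] 32.9
28 s [427.902 218.362] 254.5
28 b [428.128 218.493] 294.3
28 t [428.746 218.402  -0.193] 32.7
28 s [427.466 218.677  -0.284] 247.6
28 b [428.19  218.392  -0.224] 291.7
24 t [428.597 218.238] 16.6
24 s [427.423 218.765] 122.9
24 b [428.211 218.254] 144.6
24 t [428.529 218.21   -0.206] 15.6
24 s [427.676 218.658  -0.225] 119.9
24 b [428.277 218.323  -0.208] 142.8
22 t [428.424 217.888] 8.3
22 s [429.26  216.333] 45.8
22 b [428.547 217.291] 65.0
22 t [428.35  217.802  -0.227] 7.0
22 s [429.214 216.116  -0.18 ] 46.0
22 b [428.469 217.292  -0.213] 62.5
```

View pics/o_td.png

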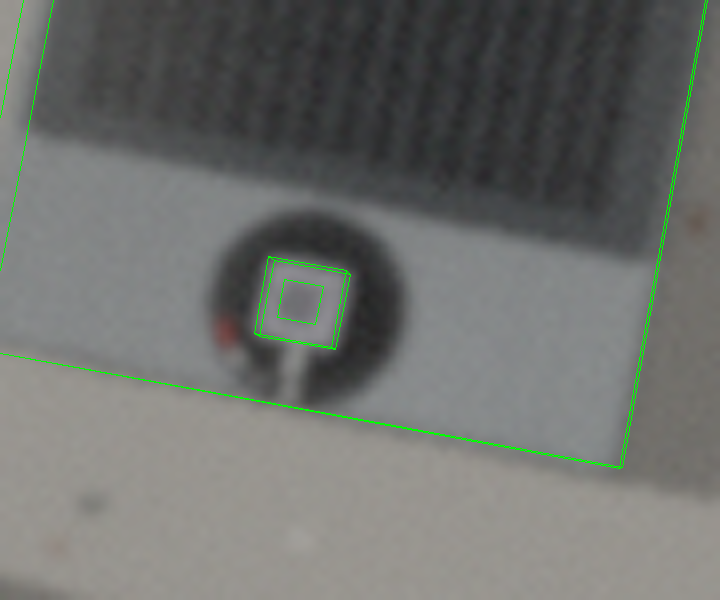

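View pics/o_sd.png

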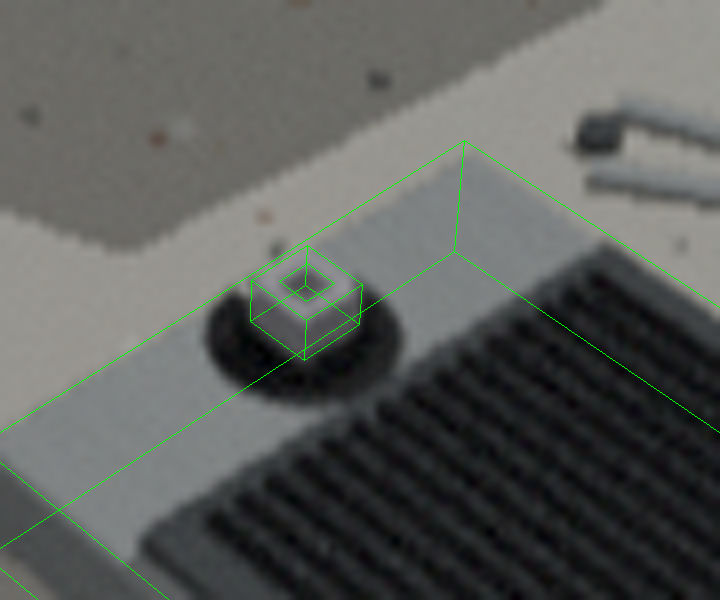

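>>> jog_arm:
  series:
    - [[3.3,3.06,0],1.2]
    - [[3.3,3.06,0],1.2]
    - [[3.3,3.06,0],1.2]
    - [[3.3,3.06,0],1.2]
    - [[3.3,3.06,0],1.2]
    - [[3.3,3.06,0],1.2]
    - [[3.3,3.06,0],1.2]
    - [[3.3,3.06,0],1.0]
    - [[0,0,-2],0]
  hand: 1

```text
time: 2.6
ee_pos: [525.6, -344.3, 222.2]
tcp_rot: [3.133, -0.003, 0.566]
force: [0.5, -0.0, 0.3]
opening: 1.0
```

>>> jog_arm:
  series:
    - [[0,0,0],0]
    - [[-0.8,-0.8,-2],0]
    - [[0,0,-2],0]
    - [[0,0,-2],0]
    - [[0,0,0],0]

```text
time: 3.1
ee_pos: [516.1, -354.0, 161.5]
tcp_rot: [3.134, -0.001, 0.565]
force: [0.1, -0.7, -0.1]
opening: 1.0
```

```bash
python3 -c "
from h import *
s=monitor.observe();print(s['ee_pos'],s['tcp_rot'],s['joint_pos'],s['force'])"
```

```text
[ 516.10657684 -354.02130237  161.47526209] [ 3.13355105e+00 -8.16164456e-04  5.64870597e-01] [ 0.61000111  0.58165744 -0.11530723  1.66992383  0.08558729  0.88737354
 -0.54604082] [ 0.13785543 -0.6630907  -0.11591218]
```

>>> jog_arm:
  series:
    - [[0.1,0.1,-2.5],0]
    - [[0,0,-2.5],0]
    - [[0,0,-2.0],0]
    - [[0,0,-1.5],0]
    - [[0,0,-1.0],0]
    - [[0,0,0],0]
    - [[0,0,0],0]

```text
time: 3.8
ee_pos: [519.4, -360.7, 72.6]
tcp_rot: [3.122, -0.004, 0.557]
force: [-0.2, -0.3, 0.5]
opening: 0.997
```

Run:
```python
from fit import *
for n,ro in(('top',(345,130,425,190)),('scene',(130,270,220,337))):
    p=snap(n);show(p,ro,f'g_{n}.png',8,[])
s=monitor.observe();print(s['ee_pos'],s['tcp_rot'],s['force'])
```

```text
[ 519.45862769 -360.61430699   72.7497225 ] [ 3.12146487 -0.00430332  0.55753928] [-0.12195892  0.6787223   0.64843273]
```

View pics/g_scene.png

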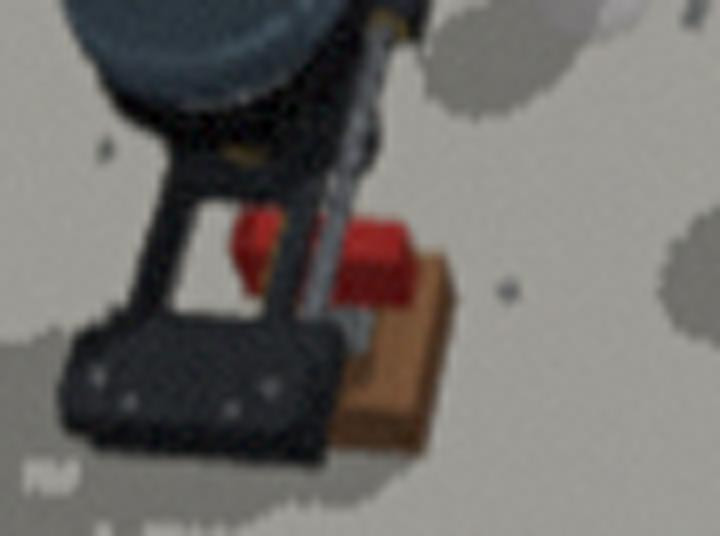

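>>> jog_arm:
  series:
    - [[-0.1,0.35,-0.3],0]
    - [[-0.1,0.3,-0.3],0]
    - [[0,0.1,-0.3],0]
    - [[0,0,0],0]
    - [[0,0,0],0]

```text
time: 4.4
ee_pos: [518.4, -352.5, 64.8]
tcp_rot: [3.119, -0.006, 0.558]
force: [0.6, 0.2, 0.5]
opening: 1.0
```

Run:
```python
from fit import *
s=monitor.observe();print(s['ee_pos'],s['tcp_rot'],s['force'])
```

```text
[ 518.3583318  -352.46886592   64.84032814] [ 3.11921466 -0.00570242  0.55820885] [0.60325216 0.1706246  0.47946592]
```

>>> jog_arm:
  series:
    - [[-0.1,0,-0.3],0]
    - [[0,0,0],0]

```text
time: 4.6
ee_pos: [517.3, -352.6, 61.6]
tcp_rot: [3.119, -0.006, 0.558]
force: [-0.1, 0.0, -0.1]
opening: 0.999
```

>>> jog_arm:
  series:
    - [[0,0,0],0]
    - [[0,0,0],0]
    - [[0,0,0],0]
    - [[0,0,0],0]
    - [[0,0,0],0]
    - [[0,0,0],0]
    - [[0,0,0],0]
    - [[0,0,0],0]
  hand: -1

```text
time: 5.4
ee_pos: [517.4, -352.9, 61.7]
tcp_rot: [3.119, -0.006, 0.558]
force: [-0.3, -0.1, 0.7]
opening: 0.297
```

Run:
```python
from fit import *
s=monitor.observe();print(s['ee_pos'],s['tcp_rot'],s['force'],s['opening'])
for n,ro in(('top',(345,130,425,190)),('scene',(130,270,220,337))):
    p=snap(n);show(p,ro,f'g2_{n}.png',8,[])
```

```text
[ 517.35601206 -352.92149289   61.73773776] [ 3.11873535 -0.00571626  0.5578282 ] [-0.33789444 -0.10614944  0.6636161 ] 0.2968937574179005
```

View pics/g2_scene.png

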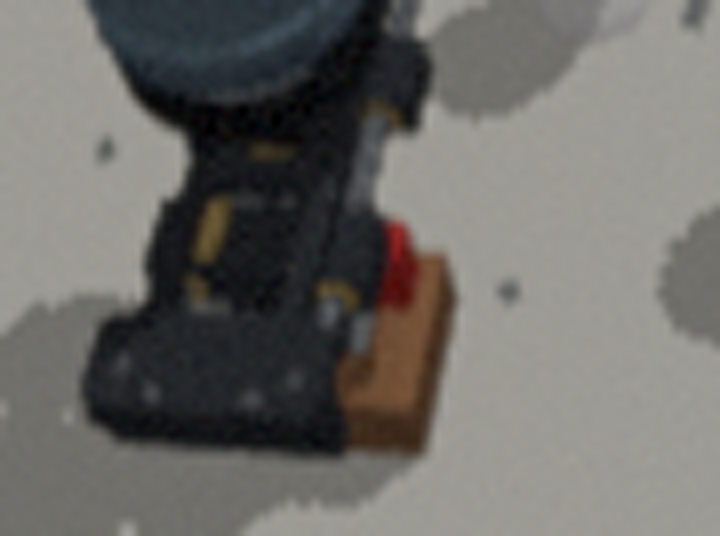

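Still closing; more rows.

>>> jog_arm:
  series:
    - [[0,0,0],0]
    - [[0,0,0],0]
    - [[0,0,0],0]
    - [[0,0,0],0]
    - [[0,0,0],0]
    - [[0,0,0],0]

```text
time: 6.1
ee_pos: [517.4, -353.0, 61.7]
tcp_rot: [3.119, -0.006, 0.558]
force: [-0.8, 0.2, 0.7]
opening: 0.178
```

>>> jog_arm:
  series:
    - [[0,0,0.8],0]
    - [[0,0,0.8],0]
    - [[0,0,0.8],0]
    - [[0,0,0.8],0]
    - [[0,0,0.8],0]
    - [[0,0,0.8],0]
    - [[0,0,2],0]
    - [[0,0,3],0]
    - [[0,0,2],0]
    - [[0,0,1],0]
    - [[0,0,0],0]

```text
time: 7.2
ee_pos: [516.6, -352.4, 199.2]
tcp_rot: [3.118, -0.006, 0.558]
force: [0.3, -0.2, -1.7]
opening: 0.181
```

Run:
```python
from fit import *
s=monitor.observe();print(s['ee_pos'],s['tcp_rot'],s['force'],s['opening'],s['joint_pos'])
p=snap('scene');show(p,(110,230,230,330),f'g3.png',6,[])
```

```text
[ 516.5679825  -352.44125328  199.16619667] [ 3.11848209 -0.0058657   0.55787096] [ 0.26752933 -0.15091707 -1.72821865] 0.1807934920870911 [ 0.6071869   0.52742851 -0.11575994  1.65883067  0.0797469   0.93666376
 -0.55184838]
```

View pics/g3.png

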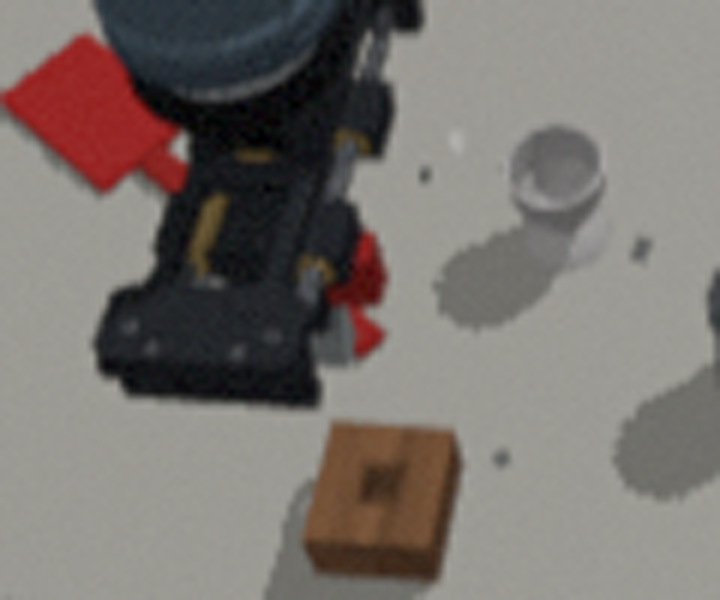

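>>> jog_arm:
  series:
    - [[-0.3,2,0.2],2]
    - [[-0.6,4,0],3.6]
    - [[-0.7,4.3,0],3.6]
    - [[-0.7,4.3,0],3.6]
    - [[-0.7,4.3,0],3.6]
    - [[-0.7,4.3,0],3.6]
    - [[-0.7,4.3,0],3.6]
    - [[-0.7,4.3,0],3.6]
    - [[-0.7,4.3,0],3.6]
    - [[-0.7,4.3,0],3.6]
    - [[-0.7,4.3,0],3.6]
    - [[-0.7,4.0,0],3.6]
    - [[-0.5,3,0],2]
    - [[-0.2,1,0],1]
    - [[0,0,0],0]
    - [[0,0,0],0]

```text
time: 8.85
ee_pos: [410.9, 190.8, 184.7]
tcp_rot: [3.14, 0.006, 1.366]
force: [0.3, 0.1, -0.9]
opening: 0.184
```

Run:
```python
from fit import *
s=monitor.observe();print(s['ee_pos'],s['tcp_rot'],s['force'],s['opening'],s['joint_pos'])
```

```text
[410.9417574  190.75291148 184.68012521] [3.14001188 0.00562973 1.3658411 ] [ 0.30084669  0.11562952 -0.86171621] 0.1836736132805124 [-0.10401367  0.32685577 -0.50857802  2.06430133  0.22570162  0.80519728
 -0.95300386]
```

>>> jog_arm:
  series:
    - [[0.8,1.2,0],0]
    - [[0.7,1.1,0],0]
    - [[0.2,0.3,0],0]
    - [[0,0,0],0]
    - [[0,0,0],0]

```text
time: 9.35
ee_pos: [431.5, 214.5, 183.9]
tcp_rot: [3.14, 0.008, 1.357]
force: [-0.1, 1.1, -1.5]
opening: 0.178
```

```bash
cat > look.py <<'E'
from fit import *
import sys
s=monitor.observe();print(s['ee_pos'].round(2),s['tcp_rot'].round(4),s['force'].round(2),s['wrist_torque'].round(3),s['opening'].round(3),s['time'])
k=sys.argv[1]
from scipy.spatial.transform import Rotation as Ro
R=Ro.from_euler('xyz',s['tcp_rot']).as_matrix()
g=s['ee_pos']
tip=g+R@[0,0,53];print('nominal tip',tip.round(1))
v=[428.4,217.6,-.20]
def bx(sx,sy,z0,z1):return np.array([g+R@[a*sx/2,b*sy/2,z] for a in(-1,1) for b in(-1,1) for z in(z0,z1)])
for n,w in(('top',20),('scene',20)):
    p=snap(n);u=proj(p,[428,218,110]);ro=(int(u[0])-35,int(u[1])-27,int(u[0])+35,int(u[1])+25)
    show(p,ro,f'{k}_{n}.png',11,[]);show(p,ro,f'{k}_{n}_o.png',11,[bx(56,16,-37,-1),bx(14,14,-1,47),box(v[:2],v[2],34,34,78,102),box(v[:2],v[2],17,17,102,102)])
E
python3 look.py a
```

```text
Traceback (most recent call last):
  File "look.py", line 3, in <module>
    s=monitor.observe();print(s['ee_pos'].round(2),s['tcp_rot'].round(4),s['force'].round(2),s['wrist_torque'].round(3),s['opening'].round(3),s['time'])
                                                                                                                        ^^^^^^^^^^^^^^^^^^
AttributeError: 'float' object has no attribute 'round'
```

```bash
sed -i "s/s\['opening'\].round(3)/s['opening'],s['joint_pos'].round(3)/" look.py; python3 look.py a
```

```text
[431.46 214.46 183.93] [3.14   0.0077 1.3568] [-0.12  1.12 -1.49] [-0.048 -0.117 -0.022] 0.17807967955405135 [-0.146  0.375 -0.499  1.997  0.248  0.832 -0.999] 9.35
nominal tip [431.5 214.  130.9]
```

View pics/a_scene.png

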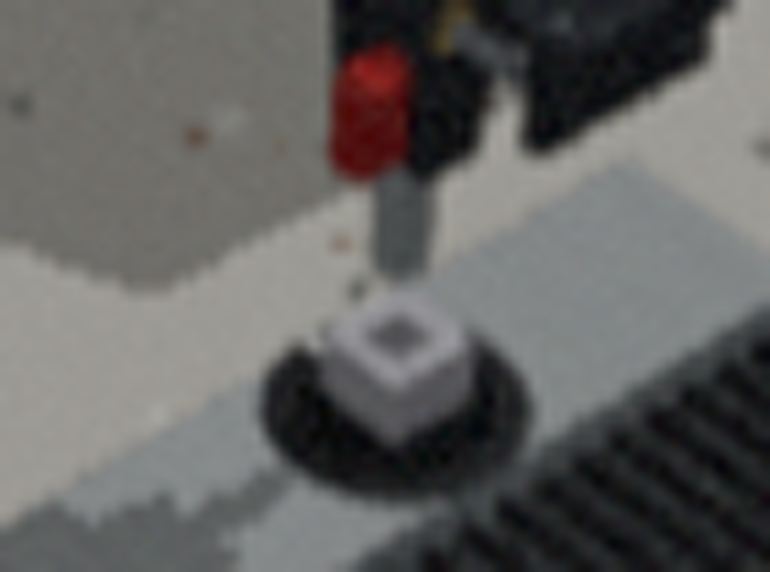

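View pics/a_scene_o.png

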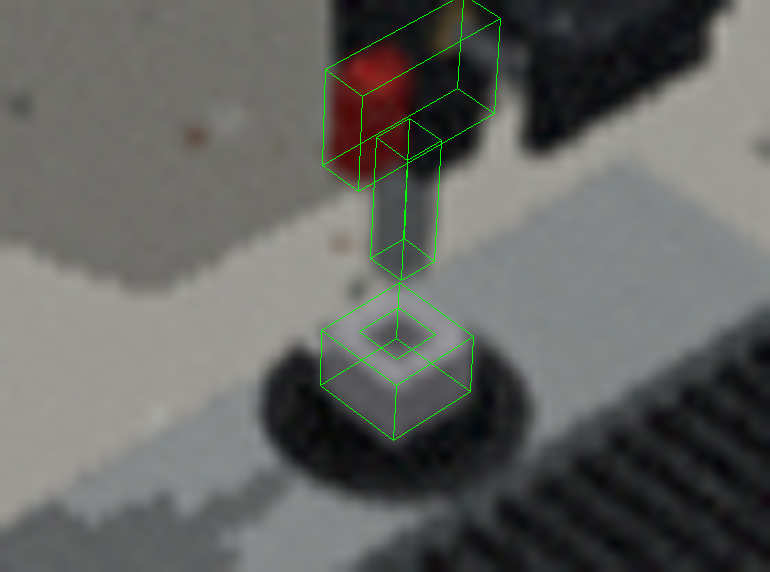

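View pics/a_top_o.png

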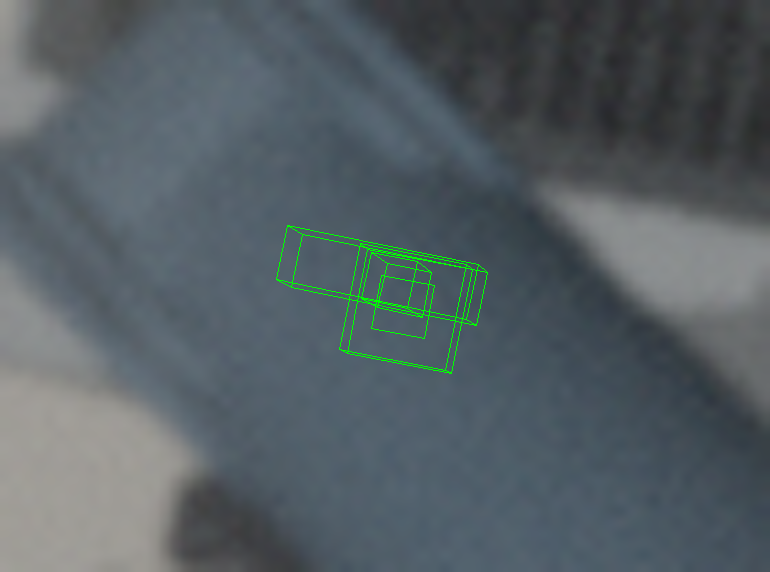

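>>> jog_arm:
  series:
    - [[-0.3,0.35,0],0.8]
    - [[0,0,-0.5],0]
    - [[0,0,-0.5],0]
    - [[0,0,-0.5],0]
    - [[0,0,-0.3],0]
    - [[0,0,0],0]
    - [[0,0,0],0]

```text
time: 10.15
ee_pos: [427.1, 217.1, 163.9]
tcp_rot: [3.141, 0.009, 1.372]
force: [-0.4, 0.0, -0.7]
opening: 0.179
```

```bash
python3 look.py b
```

```text
[427.15 217.13 163.94] [3.1407 0.0091 1.3718] [-0.39  0.03 -0.67] [-0.01  -0.025 -0.029] 0.17922640269281218 [-0.164  0.404 -0.491  2.017  0.274  0.789 -1.017] 10.15
nominal tip [427.1 216.7 110.9]
```

View pics/b_scene_o.png

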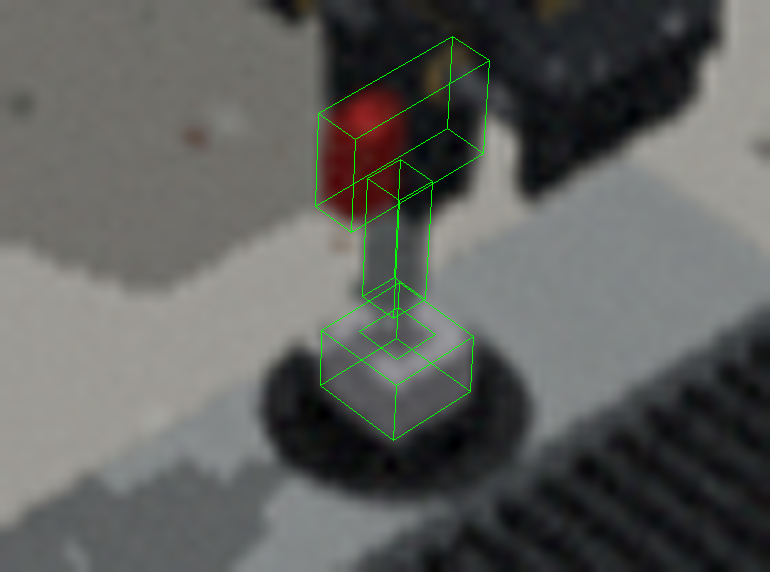

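View pics/b_scene.png

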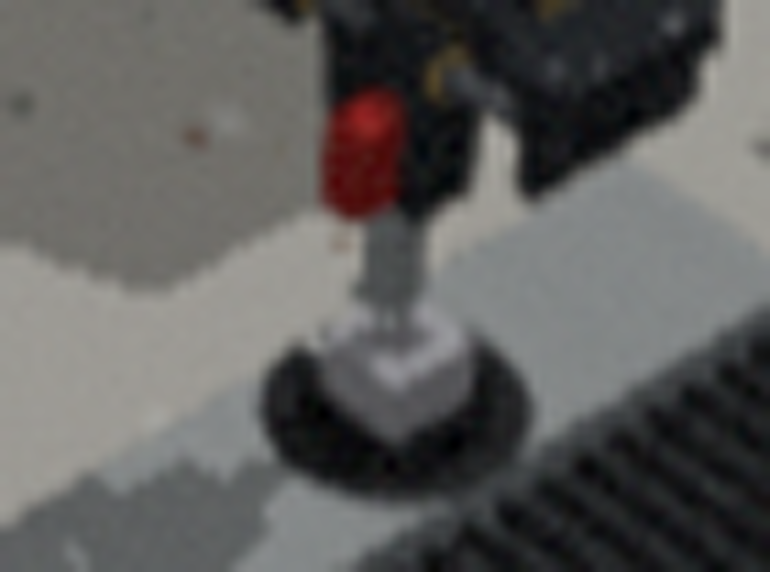

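>>> jog_arm:
  series:
    - [[0.12,0.08,-0.2],0]
    - [[0.02,0.02,-0.4],0]
    - [[0.02,0.02,-0.4],0]
    - [[0,0,-0.3],0]
    - [[0,0,0],0]

```text
time: 10.75
ee_pos: [429.3, 218.6, 150.2]
tcp_rot: [3.14, 0.008, 1.371]
force: [0.4, 0.1, -0.4]
opening: 0.182
```

>>> jog_arm:
  series:
    - [[-0.06,-0.08,-0.3],0]
    - [[0,0,-0.3],0]
    - [[0,0,-0.3],0]
    - [[0,0,0],0]

```text
time: 11.15
ee_pos: [428.6, 217.7, 140.4]
tcp_rot: [3.14, 0.009, 1.371]
force: [0.4, -0.2, -0.1]
opening: 0.179
```

```bash
python3 look.py c
```

```text
[428.62 217.65 140.36] [3.1399 0.0085 1.3715] [ 0.35 -0.21 -0.05] [-0.029 -0.121 -0.02 ] 0.178852092641875 [-0.182  0.444 -0.473  2.031  0.306  0.739 -1.044] 11.15
nominal tip [428.6 217.2  87.4]
```

View pics/c_scene_o.png

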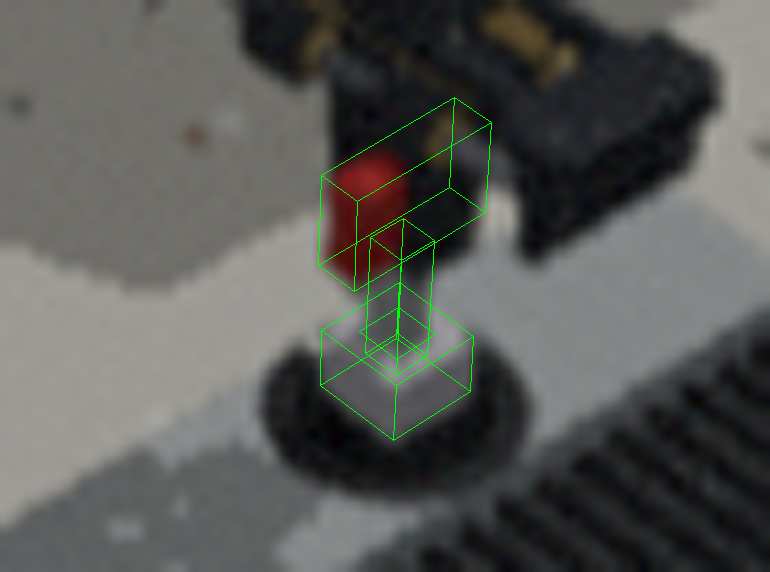

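>>> jog_arm:
  series:
    - [[0,0,-0.2],0]
    - [[0,0,-0.2],0]
    - [[0,0,-0.1],0]
    - [[0,0,0],0]

```text
time: 11.65
ee_pos: [429.1, 218.0, 135.7]
tcp_rot: [3.139, 0.008, 1.371]
force: [0.2, 0.1, -0.1]
opening: 0.178
```

>>> jog_arm:
  series:
    - [[0,0,-0.1],0]
    - [[0,0,-0.05],0]
    - [[0,0,0],0]

```text
time: 11.95
ee_pos: [429.3, 218.4, 135.7]
tcp_rot: [3.138, 0.008, 1.372]
force: [-0.9, -0.3, -0.1]
opening: 0.179
```

>>> jog_arm:
  series:
    - [[-0.05,-0.05,-0.2],0]
    - [[0,0,-0.2],0]
    - [[0,0,0],0]

```text
time: 12.25
ee_pos: [430.2, 219.9, 135.6]
tcp_rot: [3.134, 0.006, 1.372]
force: [-0.5, -0.7, -1.3]
opening: 0.182
```

```bash
python3 look.py d
```

```text
[430.2  219.88 135.65] [3.1343 0.0061 1.3718] [-0.51 -0.72 -1.26] [-0.27  0.13 -0.01] 0.18185312038470106 [-0.19   0.452 -0.467  2.033  0.316  0.724 -1.056] 12.25
nominal tip [430.5 219.5  82.7]
```

View pics/d_scene_o.png

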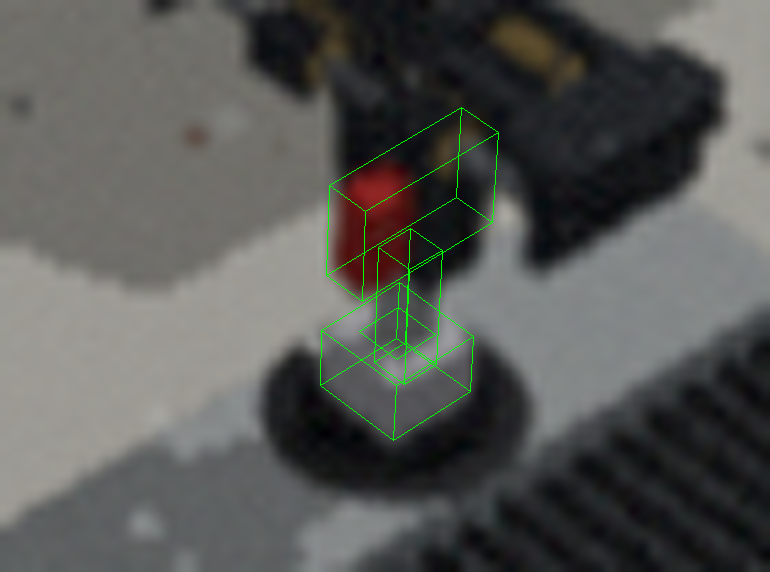

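>>> jog_arm:
  series:
    - [[-0.18,-0.22,0],0]
    - [[0,0,0],0]
    - [[0,0,0],0]

```text
time: 12.65
ee_pos: [429.3, 218.2, 135.5]
tcp_rot: [3.133, 0.004, 1.372]
force: [-2.2, 0.4, 2.6]
opening: 0.178
```

```bash
python3 -c "
from h import *
s=monitor.observe()
for k in ('ee_pos','tcp_rot','force','wrist_torque','joint_pos'):print(k,s[k].round(3))"
```

```text
ee_pos [429.332 218.233 135.509]
tcp_rot [3.133 0.004 1.372]
force [-2.233  0.359  2.561]
wrist_torque [-0.133  0.206 -0.006]
joint_pos [-0.187  0.449 -0.468  2.039  0.316  0.718 -1.054]
```

>>> jog_arm:
  series:
    - [[-0.04,0,0],-4]
    - [[0,0,0],-4]
    - [[0,0,0],-4]
    - [[0,0,0],-4]
    - [[0,0,0],-4]
    - [[0,0,0],-4]
    - [[0,0,0],0]

```text
time: 13.35
ee_pos: [429.7, 218.0, 135.5]
tcp_rot: [3.132, 0.004, 0.937]
force: [-1.0, 0.3, 4.0]
opening: 0.179
```

```bash
python3 -c "
from h import *
s=monitor.observe()
for k in ('ee_pos','tcp_rot','force','wrist_torque','joint_pos'):print(k,s[k].round(3))"; python3 look.py e
```

```text
ee_pos [429.689 218.044 135.494]
tcp_rot [3.132 0.004 0.937]
force [-1.004  0.278  4.02 ]
wrist_torque [-0.154  0.175  0.17 ]
joint_pos [-0.272  0.434 -0.363  2.04   0.249  0.708 -1.428]
[429.69 218.04 135.49] [3.1317 0.0037 0.9372] [-1.    0.28  4.02] [-0.154  0.175  0.17 ] 0.1788310078124944 [-0.272  0.434 -0.363  2.04   0.249  0.708 -1.428] 13.35
nominal tip [430.  217.6  82.5]
```

View pics/e_scene_o.png

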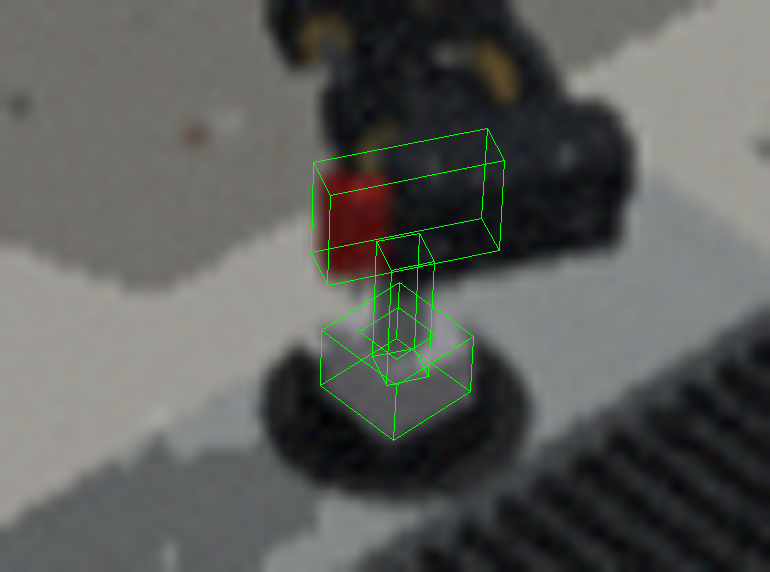

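>>> jog_arm:
  series:
    - [[-0.03,0,0],-4]
    - [[0,0,0],-4]
    - [[0,0,0],-4]
    - [[0,0,0],-4]
    - [[0,0,0],-4]
    - [[0,0,0],-4]
    - [[0,0,0],0]

```text
time: 14.15
ee_pos: [429.5, 217.8, 135.5]
tcp_rot: [3.132, 0.004, 0.518]
force: [-1.8, -0.4, 3.8]
opening: 0.177
```

```bash
python3 look.py f
```

```text
[429.52 217.8  135.49] [3.1316 0.004  0.5179] [-1.77 -0.37  3.78] [-0.1    0.233  0.166] 0.1770040028219302 [-0.352  0.425 -0.265  2.042  0.183  0.702 -1.788] 14.15
nominal tip [429.6 217.2  82.5]
```

View pics/f_scene_o.png

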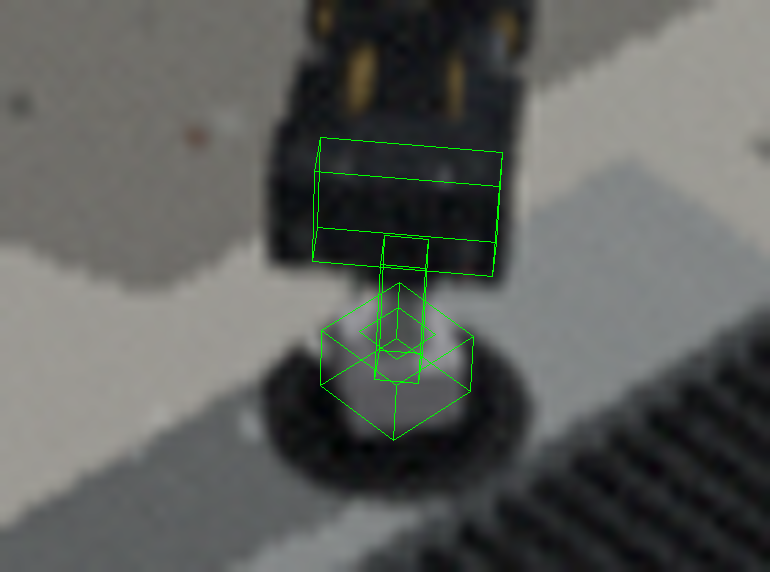

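View pics/f_top.png

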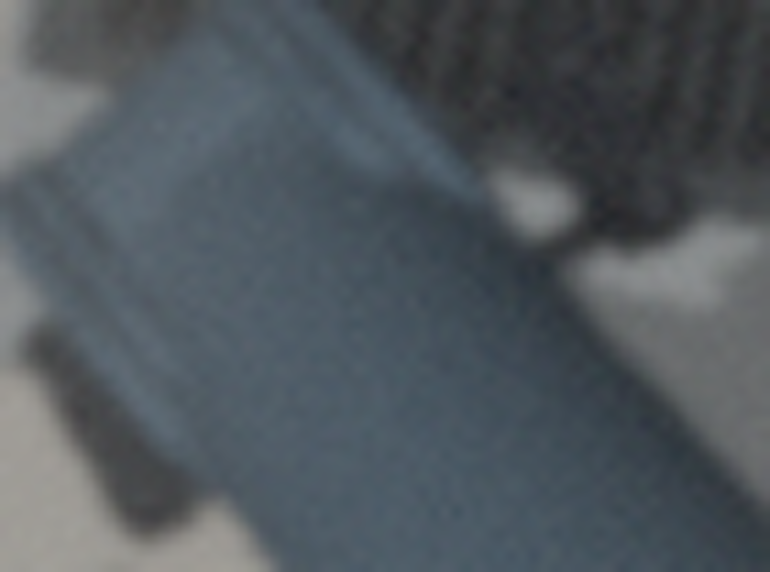

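>>> jog_arm:
  series:
    - [[-0.03,0,0],-4]
    - [[0,0,0],-4]
    - [[0,0,0],-4]
    - [[0,0,0],-4]
    - [[0,0,0],-4]
    - [[0,0,0],0]

```text
time: 14.85
ee_pos: [429.3, 217.7, 135.5]
tcp_rot: [3.132, 0.004, 0.173]
force: [-2.0, -1.2, 4.1]
opening: 0.183
```

```bash
python3 look.py g
```

```text
[429.27 217.69 135.5 ] [3.1319 0.0042 0.1726] [-1.96 -1.24  4.13] [-0.089  0.223  0.185] 0.18253243464391103 [-0.417  0.419 -0.184  2.043  0.127  0.698 -2.082] 14.85
nominal tip [429.1 217.1  82.5]
```

View pics/g_scene_o.png

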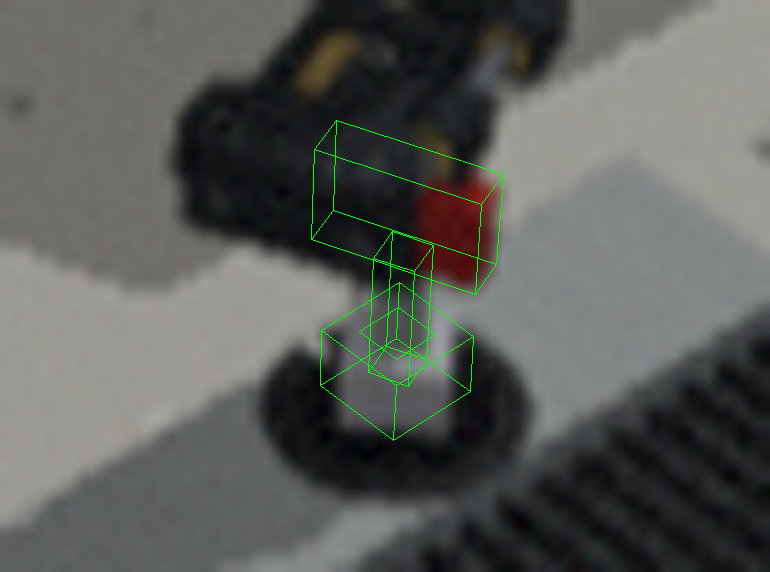

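>>> jog_arm:
  series:
    - [[-0.02,0,0],-4]
    - [[0,0,0],-4]
    - [[0,0,0],0]

```text
time: 15.25
ee_pos: [429.2, 217.6, 135.5]
tcp_rot: [3.132, 0.004, 0.037]
force: [-0.5, 0.4, 3.9]
opening: 0.177
```

```bash
cat > by.py <<'E'
from f3 import *
import f3
p=snap('scene')
u,w=proj(p,[428,218,90]);roi=(int(u)-22,int(w)-22,int(u)+23,int(w)+23)
I=cv2.cvtColor(p['image'],cv2.COLOR_RGB2GRAY)[roi[1]:roi[3],roi[0]:roi[2]].astype(np.float32)
# window: only lower part of boss + disc (below row of the boss top's front), two side faces separate
def cost(v,ret=False):
    c=v[:2];yaw=v[2]
    M=[np.ones(I.shape,np.float32),sil(p,circ(c,32,(70,78)),roi)]
    for k in range(4):
        a=yaw+k*np.pi/2;n=np.array([np.cos(a),np.sin(a)])
        cam=np.array(p['world_from_camera'])[:2,3]-np.array(c)-17*n
        if n@cam>0:
            M.append(sil(p,box(np.array(c)+n*17,a,0.01,34,78,102),roi))
    M.append(sil(p,box(c,yaw,34,34,102,102),roi))
    A=np.stack([m.ravel() for m in M],1)
    yy,xx=np.mgrid[:I.shape[0],:I.shape[1]]
    u0=proj(p,[428.4,217.6,102]);
    W=((sil(p,circ((428.4,217.6),30,(74,78)),roi)>.5)&(yy+roi[1]>u0[1]+1)).ravel()
    s,*_=np.linalg.lstsq(A[W],I.ravel()[W],rcond=None)
    return ((A[W]@s-I.ravel()[W])**2).mean()
C=[]
for th in np.arange(0,1.5,.05):
    o=minimize(lambda c:cost([c[0],c[1],-.20-th]),[428,218],method='Nelder-Mead',options=dict(xatol=.05,fatol=.01,initial_simplex=[[428,218],[430,218],[428,220]]))
    C.append((o.fun,th,o.x));
for c in sorted(C,key=lambda c:c[0])[:5]:print(round(c[1],2),round(c[0],1),c[2].round(1))
E
python3 look.py h; python3 by.py
```

```text
[429.22 217.63 135.5 ] [3.1322 0.0042 0.0375] [-0.48  0.38  3.85] [-0.081  0.3    0.152] 0.17664715492647748 [-0.441  0.417 -0.153  2.044  0.105  0.696 -2.196] 15.25
nominal tip [429.  217.1  82.5]
0.95 99.8 [428.6 215.6]
1.0 102.1 [429.1 215.3]
0.9 104.4 [428.5 215.2]
1.05 111.0 [429.2 215.8]
0.85 116.3 [428.2 215.3]
```

View pics/h_scene.png

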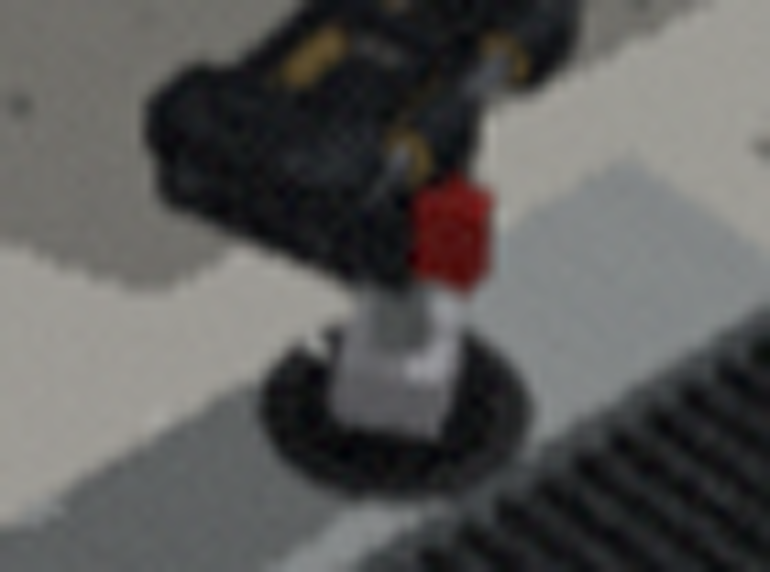

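>>> jog_arm:
  series:
    - [[0,0,0],-3]
    - [[0,0,0],-3]
    - [[0,0,0],0]

```text
time: 15.7
ee_pos: [429.1, 217.6, 135.5]
tcp_rot: [3.132, 0.005, -0.063]
force: [-0.7, -0.8, 4.4]
opening: 0.181
```

```bash
python3 look.py i; python3 by.py
```

```text
[429.11 217.63 135.49] [ 3.1324  0.0045 -0.0631] [-0.68 -0.8   4.38] [-0.13   0.316  0.209] 0.18069839350667918 [-0.46   0.416 -0.129  2.045  0.089  0.695 -2.281] 15.7
nominal tip [428.8 217.2  82.5]
1.1 56.1 [429.5 216. ]
1.15 57.5 [429.5 216. ]
1.05 60.8 [429.1 215.7]
1.2 64.0 [430. 216.]
1.0 70.1 [428.9 215.8]
```

View pics/i_scene.png

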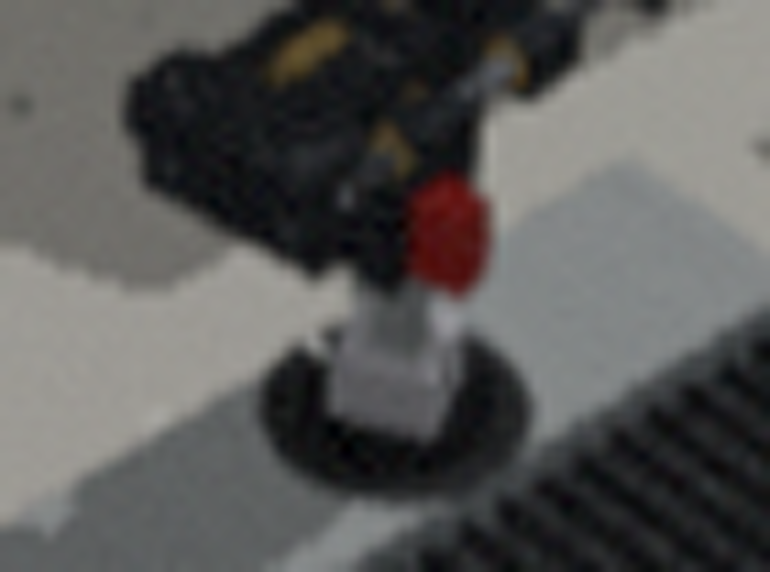

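>>> jog_arm:
  series:
    - [[0,0,0],-2]
    - [[0,0,0],0]

```text
time: 16.05
ee_pos: [429.1, 217.7, 135.5]
tcp_rot: [3.132, 0.005, -0.098]
force: [-0.6, -0.9, 3.2]
opening: 0.18
```

```bash
python3 look.py j; python3 by.py
```

```text
[429.05 217.66 135.47] [ 3.1325  0.0047 -0.0979] [-0.57 -0.88  3.22] [-0.039  0.337  0.324] 0.17987660778109177 [-0.466  0.416 -0.122  2.045  0.083  0.695 -2.311] 16.05
nominal tip [428.8 217.2  82.5]
1.15 44.6 [429.5 216. ]
1.2 47.7 [429.7 215.8]
1.1 48.1 [429.5 215.7]
1.25 54.8 [430.  215.8]
1.05 57.1 [429.2 215.5]
```

>>> jog_arm:
  series:
    - [[0,0,0],-2]
    - [[0,0,0],0]

```text
time: 16.4
ee_pos: [429.0, 217.7, 135.5]
tcp_rot: [3.132, 0.005, -0.134]
force: [-0.3, -0.6, 2.9]
opening: 0.179
```

```bash
python3 look.py k; python3 by.py
```

```text
[429.05 217.66 135.47] [ 3.1324  0.0047 -0.1342] [-0.31 -0.61  2.85] [-0.055  0.336  0.276] 0.17852503248872986 [-0.473  0.415 -0.113  2.046  0.077  0.694 -2.341] 16.4
nominal tip [428.7 217.2  82.5]
1.2 44.2 [430.1 215.8]
1.15 46.5 [429.8 215.6]
1.25 47.5 [430.2 215.6]
1.3 55.4 [430.2 215.4]
1.1 56.6 [429.8 215.6]
```

View pics/k_scene.png

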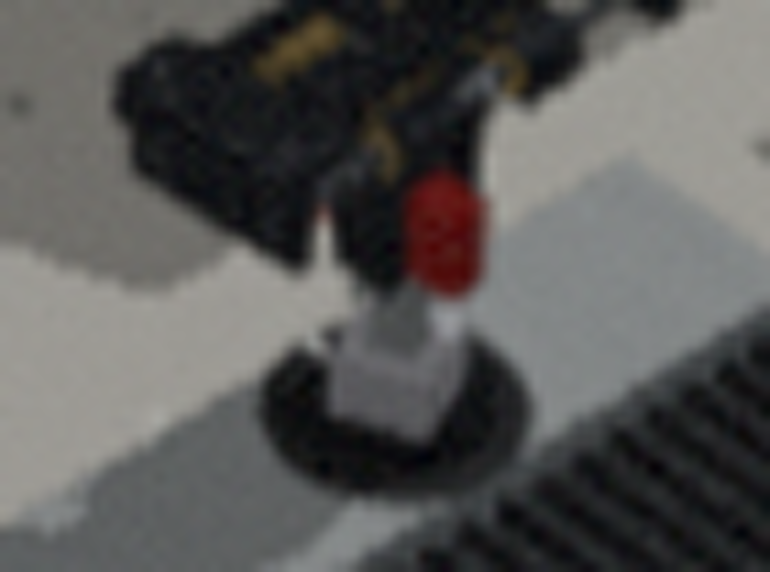

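>>> jog_arm:
  series:
    - [[0,0,0],-2]
    - [[0,0,0],0]
    - [[0,0,0],0]

```text
time: 16.85
ee_pos: [429.0, 217.7, 135.5]
tcp_rot: [3.132, 0.005, -0.17]
force: [-1.6, -1.3, 4.2]
opening: 0.183
```

```bash
python3 look.py l; python3 by.py; python3 -c "
from h import *
print(monitor.observe()['wrist_torque'])"
```

```text
[428.98 217.72 135.45] [ 3.1325  0.0047 -0.1702] [-1.62 -1.28  4.19] [-0.072  0.33   0.293] 0.18328611607235715 [-0.48   0.415 -0.105  2.046  0.071  0.694 -2.372] 16.85
nominal tip [428.6 217.3  82.5]
1.2 44.9 [429.6 216. ]
1.25 45.2 [429.8 216.1]
1.15 49.7 [429.4 216.1]
1.3 50.5 [429.8 215.9]
1.1 60.3 [429.1 215.9]
[-0.04687278  0.28558826  0.31865262]
```

View pics/l_scene.png

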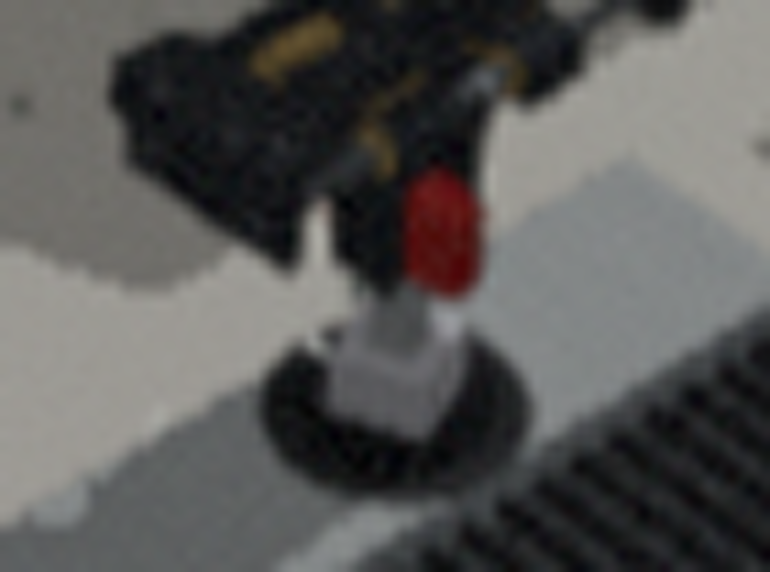

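View pics/l_top.png

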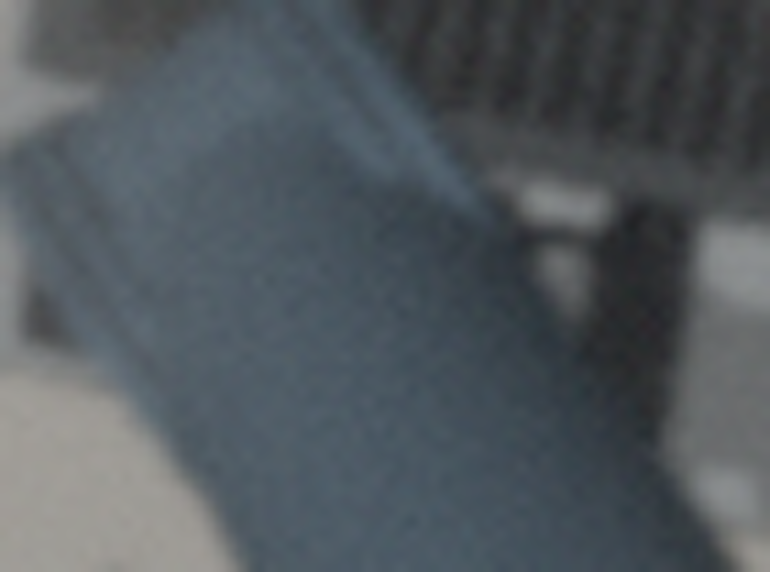

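```bash
cat > by2.py <<'E'
exec(open('by.py').read().split('C=[]')[0])
live=I.copy()
img0=cv2.cvtColor(cv2.imread('pics/scene1.png'),cv2.COLOR_BGR2GRAY)[roi[1]:roi[3],roi[0]:roi[2]].astype(np.float32)
def est(lo,hi):
    best=[]
    for t0 in np.arange(lo,hi,.1):
        a=np.array([429,216.5,-.2-t0])
        o=minimize(cost,a,method='Nelder-Mead',options=dict(xatol=.003,fatol=.005,initial_simplex=[a,a+[1.5,0,0],a+[0,1.5,0],a+[0,0,.1]]));best.append((o.fun,o.x))
    b=min(best,key=lambda z:z[0]);return b[0],b[1][:2],-.2-b[1][2]
I=img0;print('rest',est(-.2,.3))
I=live;print('now',est(.9,1.4))
# recon files
import os
for k in 'hijkl':
    z=cv2.imread(f'pics/{k}_scene.png');u=proj(p,[428,218,110]);x0,y0=int(u[0])-35,int(u[1])-27
    h,w=z.shape[0]//11,z.shape[1]//11
    sm=cv2.resize(z,(w,h),interpolation=cv2.INTER_AREA)
    I=cv2.cvtColor(p['image'],cv2.COLOR_RGB2GRAY).astype(np.float32).copy();I[y0:y0+h,x0:x0+w]=cv2.cvtColor(sm,cv2.COLOR_BGR2GRAY)
    I=I[roi[1]:roi[3],roi[0]:roi[2]];print(k,est(.9,1.3))
E
python3 by2.py
```

```text
rest (np.float64(65.81131744384766), array([430.313, 215.203]), np.float64(0.04280325426134063))
now (np.float64(41.46049118041992), array([429.612, 216.146]), np.float64(1.2284918227628736))
h (np.float64(79.93144226074219), array([428.843, 215.388]), np.float64(0.9702805569343955))
i (np.float64(40.99623107910156), array([429.47 , 216.121]), np.float64(1.1141966160341743))
j (np.float64(30.364622116088867), array([429.747, 215.494]), np.float64(1.1429017254845901))
k (np.float64(29.46887969970703), array([429.8  , 215.639]), np.float64(1.2041940918767822))
l (np.float64(28.344707489013672), array([429.706, 215.849]), np.float64(1.2138722856009296))
```

>>> jog_arm:
  series:
    - [[0,0,0],0]
    - [[0,0,0],0]
    - [[0,0,0],0]
    - [[0,0,0],0]
    - [[0,0,0],0]

```text
time: 17.55
ee_pos: [429.0, 217.7, 135.4]
tcp_rot: [3.133, 0.005, -0.17]
force: [-0.4, -0.6, 4.0]
opening: 0.177
```

```bash
python3 look.py m; python3 by2.py | sed -n 2p
python3 - <<'E'
from h import *
p=snap('scene','end.png');i=cv2.imread('pics/end.png');cv2.imwrite('pics/end_b.png',cv2.resize(i,(768,576)))
E
```

```text
[428.99 217.71 135.44] [ 3.1325  0.0048 -0.17  ] [-0.39 -0.56  4.03] [-0.064  0.277  0.364] 0.17683212320630007 [-0.479  0.415 -0.105  2.046  0.071  0.694 -2.372] 17.55
nominal tip [428.7 217.3  82.4]
now (np.float64(40.919002532958984), array([429.738, 215.881]), np.float64(1.2158790372525294))
```

View pics/end_b.png

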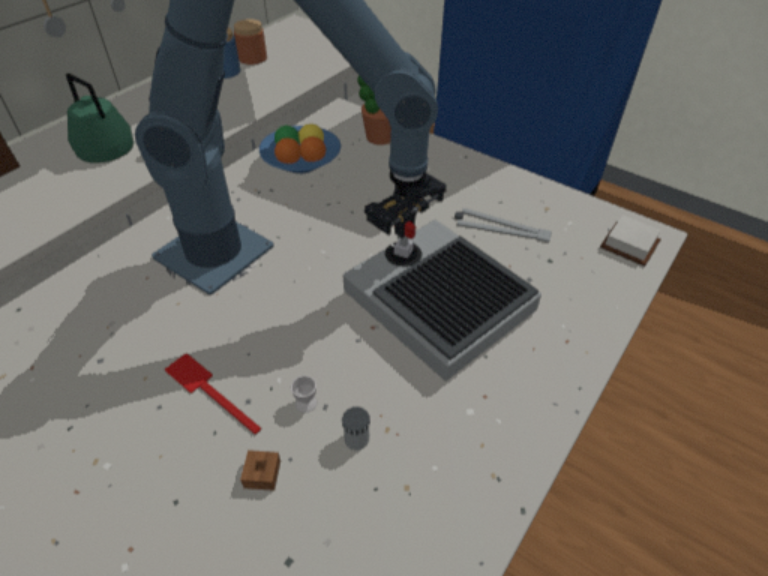

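```bash
python3 -c "
from plant import r
print(r.hand_in())"
```

```text
the job is handed in; nothing more can be done
None
```

I lifted the key from its stand, seated it in the dial, turned the dial clockwise to the third click, and handed the job in at about 17.7 s, still gripping the key. The hand-in gives no verdict.

**Seating:** the tool stopped moving down at z = 135.5 mm, the height expected with the tip on the recess floor. The upward push there was about 4 N, and the gripper opening stayed at the 16 mm handle width.

**Dial angle:** my estimate from the picture was 1.22 rad, or about 1.17 rad after correcting for the 0.04 rad it reads with the dial at rest. That is past the 1.13 stop, so the estimate is off by about 0.05 rad. The last turn barely moved the dial, so I take it to be at or near the stop and past the third click at 1.05. The pointer and the red dots were hidden under the arm, so I could not check the click directly. During a 0.5 s hold before handing in, the angle stayed put and the wrist torque read about 0.3 N m.

**Other objects:** the final picture shows the egg cup, spice tin, spatula and tongs apparently where they started. The force readings I took stayed within about 5 N.

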